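Knock out the tested disc and slide in the next

ROBOT

A 6-joint arm with a two-finger parallel gripper is mounted at the origin on the work surface. World frame = base frame: x ahead of the robot, y to its left, z up, the work surface at z = 0. Lengths are in m, angles in rad, forces in N, time in s.
With the tool pointing down it reaches from about 0.375 to 0.9 m from the base axis. Payload 3.1 kg.
Tool frame: the origin (TCP) lies midway between the tips of the shut fingers; the grasp point (between the pads) lies 19 mm behind it; z points along the fingers, y is the direction in which the jaws open and shut (so a half turn about z gives the same grasp; the last joint's range is limited). The gripper opens to 85 mm and grips with 20 to 120 N. Pads are 22 mm wide; open, the fingers measure 114 mm over their backs; the gripper's body (76 mm by 85 mm) begins 54 mm behind the grasp point. The pads swing forward as they close: fully open they stand 13 mm farther back than shut.
Start: joints at [-1.482, 0.527, 1.433, -0, 1.181, -0.178], TCP at [0.165, -0.603, 0.203] pointing down, gripper open.
Joint ranges: [-3.08, 3.08], [-0.75, 2.2], [0.22, 2.44], [-1.43, 4.57], [0, 2.65], [-2.85, 2.85]. Speed limits (rad/s): [2.79, 2.79, 3.14, 3.14, 3.14, 3.14].

INTERFACE

Orientations are given as a unit quaternion [x, y, z, w].
In Python, from station import manip gives the robot as it stands. The module is installed in compiled form; this text tells all that it offers.
- The arm moves only by the tool drive_tool, never from a script. Its argument "deltas" is one flat list of numbers, 4 for each row, row after row: the shift along the tool's x, y, z in cm, then the turn about the tool's z in degrees. A call has 1 to 12 rows; each row is the pose to reach, as a shift and turn from the pose measured when the call began, along the tool's axes at that moment; what a row does not reach only later rows make up. A row lasts 1/10 s, in which the tool goes at most 50 mm and 8.59 degrees, less where a joint would pass 70% of its speed; a pose out of reach is approached as far as the arm can. A call with a gripper value outside its range is refused whole. "hand" is the finger opening in cm, from 0 to 8.54, set as the call begins (left out, the last holds). The fingers move at their own pace and stop on an object; "squeeze" is the grip in N (left out, the last holds). Time passes only in rows, so rows that repeat a pose let the fingers close. It gives the time, the measured TCP pose, the force and the opening at its end, in the units of the state.
- manip.sense(): the state, without advancing time (a new reading comes with each control period).
- manip.snapshot(name): name is "side" or "top" or "wrist"; returns a dict with "frame" (480x640x3 uint8, red, green, blue), "depth" (480x640 float32, m along the optical axis (not along the pixel's ray), 0 where there is no reading), "fx", "fy", "cx", "cy" (pixels), "k1" (the pictures are not rectified: a ray, as slopes to the right and down, at radius r is drawn at 1 + k1 r^2 times it, then the intrinsics apply), "R" (3x3) and "t" (3): a world point X has camera coordinates R X + t. Camera axes: x right, y down, z forward; pixel columns grow to the right and rows downward; lengths in m; the calibration is good to about 2 mm. A picture is of the moment at which its call begins.
- manip.sign_off(): hands the job in, once; it reports no verdict.
The state is a dict: "t": time; "q": joint angles; "qd": joint speeds; "tau": joint torques, N m; "tcp_pos": TCP position; "tool_rot": TCP orientation; "force": force on the tool from outside, world axes, zero at the start; "ft_torque": the same for the moment, N m; "finger_gap": opening from 0.0 (shut) to 1.0 (fully open).
Only numpy, scipy, OpenCV 4.12 (cv2) and the standard library are available. Lean on these libraries where they do the work, as an engineer would, in place of code of your own. Each camera call takes 0.05 s, during which the arm holds its last target.

TASK

Press the rocker pad nearer the robot fully down so that the knockout rod comes up through the pocket floor and lifts the tested disc out, then set that disc flat in the open tray without dropping it. Press the other pad to bring the rod fully down, then slide the waiting disc across the plate, round the stop post and without lifting it, until it drops into the empty pocket and sits flush. Leave the other things on the bench alone.

Things in the scene. Friction and masses are not known exactly. Their poses are not given: they have to be found in the camera images.
- fixture: Fixed drop-nest fixture on aluminium legs: a level grey-painted loading plate 130 (x) by 230 (y) mm, its top 85 mm above the bench and underside 60 mm. Origin at bench level under the plate's centre. At plate top: round pocket 49 mm across, 10 mm deep with a 2 mm chamfer, at local (0, -60) mm; steel stop post 14 mm across, 30 mm tall, at local (0, 0). Local -x side faces the robot roughly. The rocker runs along local x below the pocket and sticks out at both sides.
- pocket (a point): Centre of the pocket's mouth, at the plate's top surface; z up.
- stop_post (a point): Foot of the upright stop post (14 mm across, 30 mm tall) at the plate's top surface.
- near_pad (a point): Centre of the top of the round black pad (30 mm across) on the rocker's end nearer the robot (local -x side of the fixture, 105 mm from the pocket's axis). Pressing it down about 19 mm, to the stop, raises the rod by 14 mm. It takes about 6 to 9 N, and the pad's top swings 9 mm outwards (away from the plate) on the way. The rocker is stiff and stays where it is left.
- far_pad (a point): Centre of the top of the like pad on the rocker's other end (local +x, 85 mm from the pocket's axis). It starts low (51 mm above the bench), rises about 40 mm when the near pad is pressed, and pressing it back down to the stop (about 3 N, swinging 9 mm outwards) lowers the rod again.
- rocker (a joint): Rocker angle, rad: 0 = rod down (start), 0.311 = rod fully up. The rod rises 45 mm per rad. Stiff, stays where left.
- rod_part (a joint): Height of the knockout rod (dark steel, 16 mm across) in the pocket, m: 0 = level with the pocket floor, 0.014 = fully up, when a disc standing on it has its underside 4 mm above the plate.
- old_disc: The tested disc: plain steel, 46 mm across, 10 mm thick, 130 g, starting in the pocket with its top flush with the plate. Origin at the centre of its underside, z along its axis.
- new_disc: The waiting disc, just like the tested one, lying on the plate on the far side of the stop post from the pocket. Origin at the centre of its underside.
- tray: Fixed open grey plastic tray, 130 by 130 mm outside, 32 mm high, walls and floor 4 to 5 mm. Origin at the centre of its underside. It stands to the left or the right of the fixture.
- gauge_stand: Fixed dial-gauge stand, 160 mm tall with an arm towards its local -x, on the other side from the tray: an obstacle. Origin at the centre of its underside.
- weight: Bystander: brass weight, 40 mm across, 52 mm tall, in front of the fixture. Origin at its underside.
- jar: Bystander: jar 42 mm across, 62 mm tall, behind the fixture. Origin at its underside.
- collar: Bystander: steel collar 16 mm across, 8 mm tall, on the corner of the plate behind the waiting disc. Origin at its underside.
- small_disc: Bystander: steel disc 32 mm across, 10 mm thick, on the bench. Origin at its underside.
- screwdriver: Bystander: screwdriver lying on the bench. Origin at its underside.
- oil: Bystander: white bottle 52 mm across, 130 mm tall. Origin at its underside.
Mind the look-alikes: they are no part of the job. Leave any blue look-alike of the new_disc alone.

How it is judged:
By the outcome, as a careful person would: the job done as asked, in the order asked, and still so for the second after the job is handed in, with the robot touching nothing.
It also fails if it takes over 67 s, if anything falls off the work surface, if the arm or the gripper's body presses on something with over 40 N, if the wrist force passes 120 N, or if a joint passes its speed limit or range.

## Working session

There is one attempt and no reset: what is moved stays moved. The work goes in short steps, Python scripts to look and compute and a tool call to move; the robot and the scene stay as the last step left them, time stands still between calls to the robot, and variables do not carry over. Pictures are saved under pics/ and viewed, and the job is handed in when it is done.

Besides the shell and the picture viewer there is one more tool, called after "Request:" in YAML: its name, and indented under it one key for each argument. drive_tool: Moves the arm, as the interface text tells. Its arguments: {"type":"object","properties":{"deltas":{"type":"array"},"hand":{"type":"number"},"squeeze":{"type":"number"}},"required":["deltas"]}

```bash
mkdir -p pics; ls; python3 - <<'E'
from station import manip
import cv2,numpy as np
s=manip.sense()
print({k:np.round(v,3).tolist() for k,v in s.items()})
for n in ["side","top","wrist"]:
    d=manip.snapshot(n)
    cv2.imwrite(f"pics/a_{n}.png",d["frame"][:,:,::-1]); np.savez(f"a_{n}.npz",**d)
    print(n,d["fx"],d["cx"],d["cy"],d["k1"],np.round(d["R"],3).tolist(),d["t"])
E
```

```text
pics
{'t': 0.0, 'q': [-1.482, 0.528, 1.434, -0.0, 1.181, -0.179], 'qd': [-0.0, 0.0, -0.0, -0.001, 0.001, -0.001], 'tau': [-0.001, -44.235, -17.802, -0.0, 0.008, -0.0], 'tcp_pos': [0.165, -0.602, 0.202], 'tool_rot': [0.991, 0.134, 0.0, -0.001], 'force': [0.404, 0.439, -0.262], 'ft_torque': [-0.032, 0.012, -0.046], 'finger_gap': 0.999}
side 466.38915230727065 313.9756775325496 229.7765526748071 -0.08169376760319369 [[-0.966, -0.259, 0.007], [-0.19, 0.69, -0.699], [0.176, -0.676, -0.716]] [0.52800704 0.15959182 0.95684284]
top 526.4470922973983 312.68393080492604 234.9432848308144 -0.01921274857238216 [[0.005, -1.0, 0.008], [-0.995, -0.005, -0.097], [0.097, -0.008, -0.995]] [0.0218623  0.53348669 1.02656294]
wrist 353.49439361429665 317.65271766716967 241.15356865307993 -0.03187386685013792 [[0.265, -0.964, -0.003], [-0.928, -0.255, 0.271], [-0.262, -0.069, -0.963]] [-0.6252963  -0.03549853  0.38006991]
```

View pics/a_top.png

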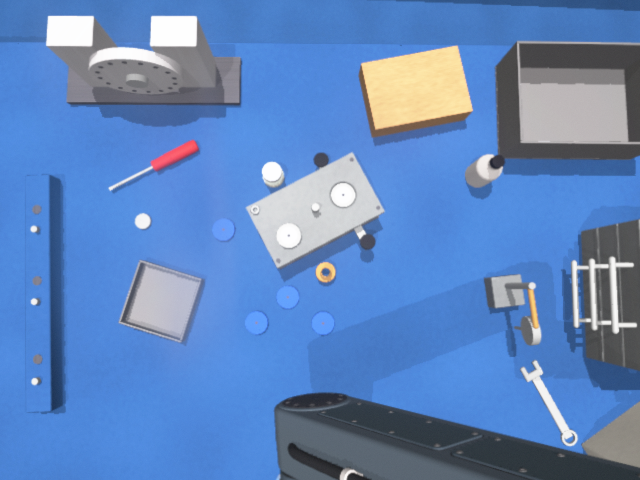

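View pics/a_side.png

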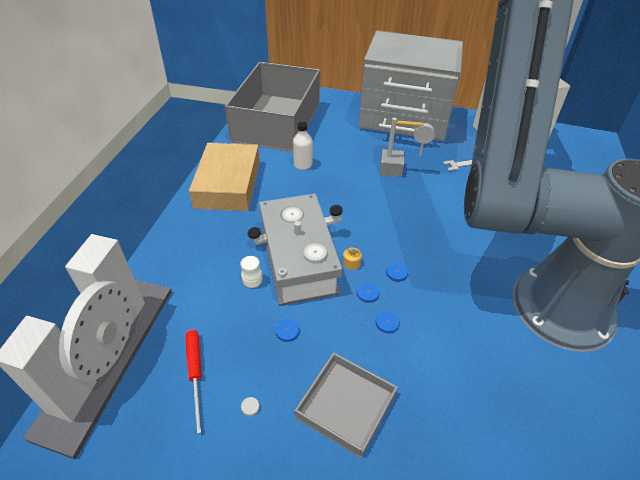

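The top view shows the fixture plate at (316,210) and the pocket with the old disc at (343,195). The waiting steel disc is at (289,236), the post at (316,208) and the collar at (255,210). The near pad is at (368,242), the far pad at (321,160) and the tray at (161,301). The blue discs on the bench are the look-alikes. I'll enlarge the fixture.

```bash
cat > h.py <<'E'
import numpy as np,cv2
def K(d):
    return np.array([[d['fx'],0,d['cx']],[0,d['fy'],d['cy']],[0,0,1.]])
def pix2w(d,u,v,z):
    # intersect ray with the plane z
    p=cv2.undistortPoints(np.array([[[u,v]]],float),K(d),np.array([float(d['k1']),0,0,0]))[0,0]
    R=d['R'];t=d['t'];C=-R.T@t;r=R.T@np.array([p[0],p[1],1.])
    return C+r*(z-C[2])/r[2]
def depthw(d,u,v,w=1):
    p=cv2.undistortPoints(np.array([[[u,v]]],float),K(d),np.array([float(d['k1']),0,0,0]))[0,0]
    D=d['depth'][int(round(v))-w:int(round(v))+w+1,int(round(u))-w:int(round(u))+w+1];D=np.median(D[D>0]) if (D>0).any() else np.nan
    return d['R'].T@(np.array([p[0],p[1],1.])*D-d['t'])
def w2pix(d,X):
    return cv2.projectPoints(np.array(X,float).reshape(-1,1,3),cv2.Rodrigues(d['R'])[0],d['t'],K(d),np.array([float(d['k1']),0,0,0]))[0][:,0]
def crop(d,u0,v0,u1,v1,name,s):
    cv2.imwrite(name,cv2.resize(np.ascontiguousarray(d['frame'][v0:v1,u0:u1,::-1]),None,fx=s,fy=s,interpolation=cv2.INTER_CUBIC))
E
python3 - <<'E'
from h import *
d=dict(np.load('a_top.npz'))
crop(d,230,140,400,280,'pics/a_crop.png',4.5)
crop(d,100,240,220,360,'pics/a_tray.png',4)
for n,u,v in [('old',343,195),('new',289,236),('post',316,208),('near',368,242),('far',321,160),('collar',255,210),('traywall',161,301),('traycorners',142,262)]:
    print(n,depthw(d,u,v).round(4),pix2w(d,u,v,.085).round(4))
d=dict(np.load('a_side.npz'));crop(d,235,185,375,305,'pics/a_crops.png',5)
E
```

```text
old [ 0.6044 -0.0323  0.0841] [ 0.6042 -0.0322  0.085 ]
new [0.5246 0.0694 0.093 ] [0.5254 0.0697 0.085 ]
post [0.5743 0.0194 0.1159] [0.579 0.019 0.085]
near [ 0.5154 -0.0801  0.0782] [ 0.5148 -0.0793  0.085 ]
far [0.6802 0.009  0.0503] [0.6718 0.0098 0.085 ]
collar [0.5745 0.1345 0.085 ] [0.5745 0.1345 0.085 ]
traywall [0.4    0.3297 0.0033] [0.4024 0.307  0.085 ]
traycorners [0.4775 0.364  0.0248] [0.4748 0.345  0.085 ]
```

View pics/a_crop.png

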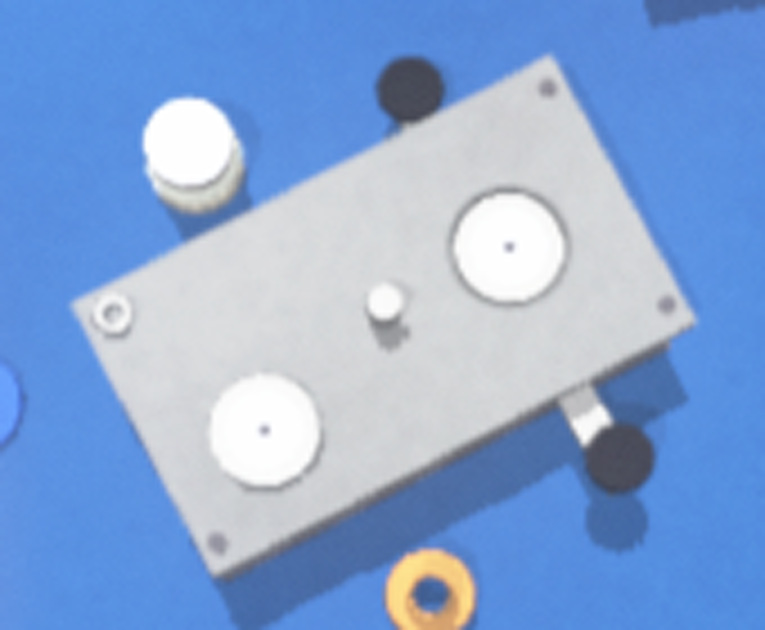

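View pics/a_crops.png

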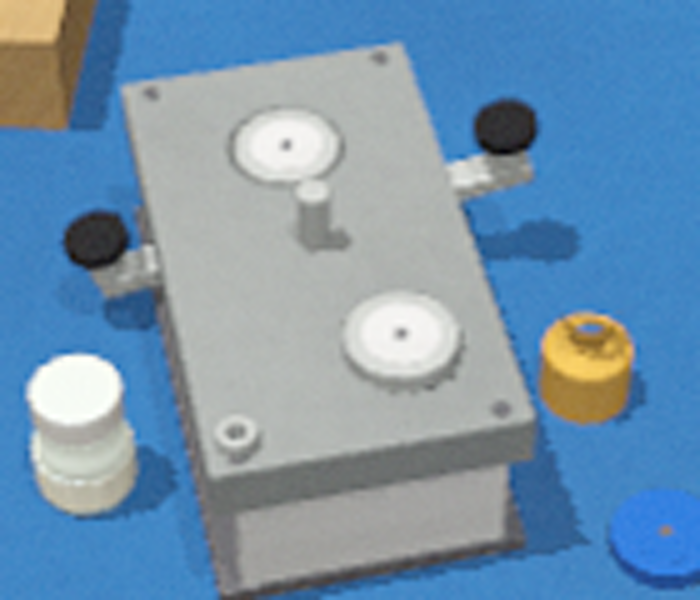

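View pics/a_tray.png

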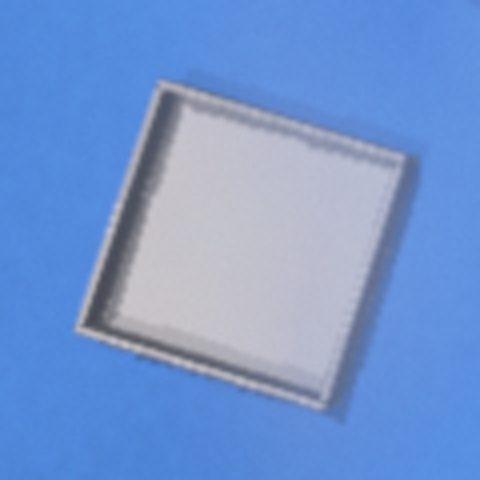

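```bash
python3 - <<'E'
from h import *
d=dict(np.load('a_top.npz'))
f=lambda x,y,z,s=4.5,u0=230,v0=140:pix2w(d,(x+.5)/s-.5+u0,(y+.5)/s-.5+v0,z)
P={}
for n,x,y,z in [('c1',72,303,.085),('c2',552,56,.085),('c3',694,322,.085),('c4',219,576,.085),('old',509,247,.085),('new',264,431,.095),('post',384,302,.115),('near',620,459,.078),('far',411,90,.051),('collar',112,314,.093),('weight',431,592,.052),('jar',189,143,.062)]:
    P[n]=f(x,y,z);print(n,P[n].round(4))
print('centre',np.mean([P[c] for c in ['c1','c2','c3','c4']],0))
for a,b in ['12','23','34','41']:
    e=P['c'+b]-P['c'+a];print(np.linalg.norm(e),np.degrees(np.arctan2(e[1],e[0])))
e=P['old']-P['post'];print('old-post',np.linalg.norm(e[:2]),np.degrees(np.arctan2(e[1],e[0])))
T=[f(x,y,.032,4,100,240) for x,y in [(162,84),(408,156),(324,408),(78,330)]]
print(np.round(T,4),np.mean(T,0))
s=dict(np.load('a_side.npz'))
g=lambda x,y,z:pix2w(s,(x+.5)/5-.5+235,(y+.5)/5-.5+185,z)
for n,x,y,z in [('old',286,145,.085),('new',401,334,.095),('post',312,192,.115),('near',506,127,.078),('far',95,239,.051)]:print('side',n,g(x,y,z).round(4))
E
```

```text
c1 [0.5802 0.1524 0.085 ]
c2 [ 0.6877 -0.0501  0.085 ]
c3 [ 0.5737 -0.1097  0.085 ]
c4 [0.4657 0.0892 0.085 ]
old [ 0.6052 -0.0317  0.085 ]
new [0.5255 0.0707 0.095 ]
post [0.5768 0.0214 0.115 ]
near [ 0.5161 -0.079   0.078 ]
far [0.6808 0.0091 0.051 ]
collar [0.5745 0.1346 0.093 ]
weight [ 4.605e-01 -1.000e-04  5.200e-02]
jar [0.6541 0.1057 0.062 ]
centre [0.57683602 0.02043638 0.085     ]
0.22930694823744097 -62.031219604666084
0.12870382022728352 -152.41368192656316
0.22637054600348278 118.47870647595842
0.1307322463421796 28.883154619486362
old-post 0.060176761804976955 -61.88845177590264
[[0.4799 0.3655 0.032 ]
 [0.4451 0.243  0.032 ]
 [0.3225 0.281  0.032 ]
 [0.3593 0.4024 0.032 ]] [0.40169687 0.32300227 0.032     ]
side old [ 0.6057 -0.03    0.085 ]
side new [0.5262 0.0724 0.095 ]
side post [0.5773 0.0238 0.115 ]
side near [ 0.5166 -0.0743  0.078 ]
side far [0.6809 0.0161 0.051 ]
```

Distances agree with the description: the plate measures 229×130 mm, the post-to-pocket distance is 60 mm and the yaw is about 28.2°. The old disc is the steel one in the pocket at crop (509,247). The new disc is the steel one on the plate beyond the post at (264,431). The blue discs on the bench are left alone.

```bash
cat >> h.py <<'E'
FC=np.array([.577,.021]);A=np.radians(28.2);LX=np.array([np.cos(A),np.sin(A)]);LY=np.array([-np.sin(A),np.cos(A)])
def loc(x,y): return FC+LX*x/1000+LY*y/1000
def toloc(p): e=np.array(p[:2])-FC;return np.array([e@LX,e@LY])*1000
def plan(m,tgts):
    from scipy.spatial.transform import Rotation as Ro
    s=m.sense();R=Ro.from_quat(s['tool_rot']).as_matrix()
    psi=np.degrees(np.arctan2(R[1,0],R[0,0]))
    print('t',round(s['t'],2),'tcp',s['tcp_pos'].round(4),'loc',toloc(s['tcp_pos']).round(1),'psi',round(psi,2),'F',np.round(s['force'],1),'gap',round(s['finger_gap'],3),'zaxis',R[:,2].round(3))
    for x,y,z,ps in tgts:
        d=R.T@(np.array([x,y,z])-s['tcp_pos'])*100
        print((x,y,z),'->',d.round(2),'turn',round((psi-ps+180)%360-180,1))
E
python3 - <<'E'
from h import *
from station import manip
d=dict(np.load('a_top.npz'))
print('gauge',depthw(d,505,290),depthw(d,531,287),depthw(d,531,333))
print(loc(0,-60),loc(-103,-60),loc(-106,-60),loc(85,-60),toloc([.5258,.0715]))
plan(manip,[(.30,-.45,.26,118.2),(*loc(-105,-60),.26,118.2),(*loc(-105,-60),.1,118.2)])
E
```

```text
gauge [ 0.42549194 -0.35138691  0.04541558] [ 0.43146204 -0.35440015  0.15979188] [ 0.35135043 -0.35711711  0.14705397]
[ 0.60535305 -0.03187821] [ 0.51457879 -0.08055094] [ 0.51193488 -0.08196859] [0.68026384 0.00828861] [-21.25892312  68.70042349]
t 0.15 tcp [ 0.1654 -0.6021  0.2026] loc [-657.2 -354.6] psi 15.34 F [ 0.7 -0.6 -0.3] gap 0.999 zaxis [-0.     0.002 -1.   ]
(0.3, -0.45, 0.26) -> [ 17.01 -11.11  -5.71] turn -102.9
(np.float64(0.512816183425319), np.float64(-0.0814960374351502), 0.26) -> [ 47.29 -41.02  -5.65] turn -102.9
(np.float64(0.512816183425319), np.float64(-0.0814960374351502), 0.1) -> [ 47.28 -40.99  10.35] turn -102.9
```

Request:
drive_tool:
  deltas: [0,0,-4,0,3,-3,-8,-8,7,-6,-8,-16,11,-9.5,-8,-24,15,-13,-8,-32,19,-16.5,-8,-40,23,-20,-8,-48,27,-23.5,-8,-56,31,-27,-8,-64,35,-30.5,-8,-72,39,-34,-8,-80,43,-37.5,-7,-88]
  hand: 0
  squeeze: 40

```text
t: 1.35
tcp_pos: [0.4627, -0.1543, 0.2781]
tool_rot: [0.618, 0.786, 0.001, 0.0]
force: [0.3, -0.5, 0.2]
finger_gap: 0.001
```

```bash
python3 - <<'E'
from h import *
from station import manip
plan(manip,[(*loc(-105,-60),.12,118.2),(*loc(-105,-60),.083,118.2)])
E
```

```text
t 1.35 tcp [ 0.4627 -0.1543  0.2781] loc [-183.5 -100.5] psi 103.67 F [ 0.3 -0.5  0.2] gap 0.001 zaxis [ 0.002  0.001 -1.   ]
(np.float64(0.512816183425319), np.float64(-0.0814960374351502), 0.12) -> [ 5.89  6.56 15.82] turn -14.5
(np.float64(0.512816183425319), np.float64(-0.0814960374351502), 0.083) -> [ 5.89  6.55 19.52] turn -14.5
```

Request:
drive_tool:
  deltas: [2,2.2,2,-5,4,4.5,4,-10,5.9,6.55,8,-14.5,5.9,6.55,12,-14.5,5.9,6.55,16,-14.5,5.9,6.55,17.6,-14.5,5.9,6.55,17.6,-14.5,5.9,6.55,17.6,-14.5]

```text
t: 2.15
tcp_pos: [0.513, -0.0815, 0.1023]
tool_rot: [0.514, 0.858, 0.001, 0.0]
force: [-0.4, -0.3, 0.6]
finger_gap: 0.003
```

```bash
python3 - <<'E'
from h import *
from station import manip
d=manip.snapshot('top');np.savez('b_top.npz',**d)
crop(d,300,170,420,280,'pics/b_crop.png',5)
w=manip.snapshot('side');crop(w,280,130,400,250,'pics/b_side.png',5)
plan(manip,[(*loc(-105,-60),.08,118.2),(*loc(-107,-60),.07,118.2),(*loc(-109,-60),.059,118.2)])
E
```

```text
t 2.25 tcp [ 0.5138 -0.0819  0.1035] loc [-104.3  -60.9] psi 118.16 F [-0.1 -0.2  0.2] gap 0.001 zaxis [ 0.004 -0.    -1.   ]
(np.float64(0.512816183425319), np.float64(-0.0814960374351502), 0.08) -> [ 0.09 -0.08  2.35] turn -0.0
(np.float64(0.511053576521189), np.float64(-0.0824411389648883), 0.07) -> [ 0.1  -0.28  3.35] turn -0.0
(np.float64(0.5092909696170591), np.float64(-0.08338624049462641), 0.059) -> [ 0.1  -0.49  4.45] turn -0.0
```

View pics/b_crop.png

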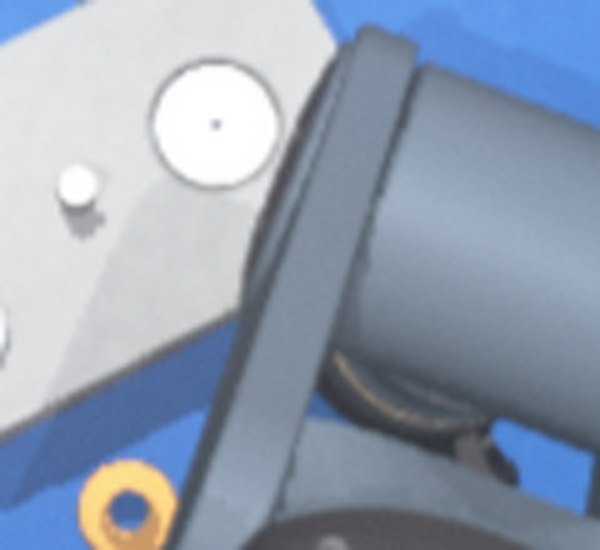

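View pics/b_side.png

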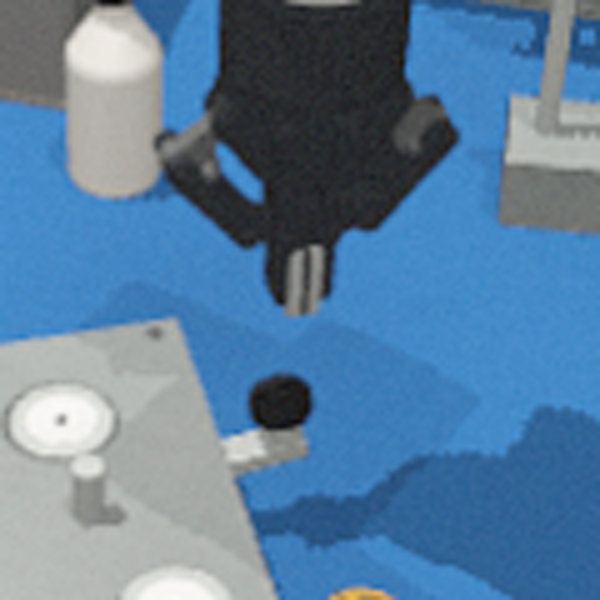

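The side crop shows the shut fingers, tips near (303,312), just above the black pad at (282,402). The top view is hidden by the arm. Now I press.

Request:
drive_tool:
  deltas: [0.1,-0.1,1.5,0,0.1,-0.1,2.2,0,0.1,-0.15,2.6,0,0.1,-0.2,3.0,0,0.1,-0.3,3.4,0,0.1,-0.35,3.8,0,0.1,-0.4,4.1,0,0.1,-0.4,4.1,0]

```text
t: 3.05
tcp_pos: [0.5097, -0.0829, 0.062]
tool_rot: [0.514, 0.858, 0.001, 0.001]
force: [0.1, 0.9, -0.4]
finger_gap: 0.003
```

```bash
python3 - <<'E'
from h import *
from station import manip
w=manip.snapshot('side');crop(w,220,130,380,250,'pics/c_side.png',5)
plan(manip,[(*loc(-109,-60),.058,118.2)])
E
```

```text
t 3.1 tcp [ 0.5099 -0.0829  0.0622] loc [-108.3  -59.9] psi 118.16 F [ 0.7 -0.1  0.4] gap 0.0 zaxis [ 0.004 -0.    -1.   ]
(np.float64(0.5092909696170591), np.float64(-0.08338624049462641), 0.058) -> [-0.01 -0.07  0.42] turn -0.0
```

View pics/c_side.png

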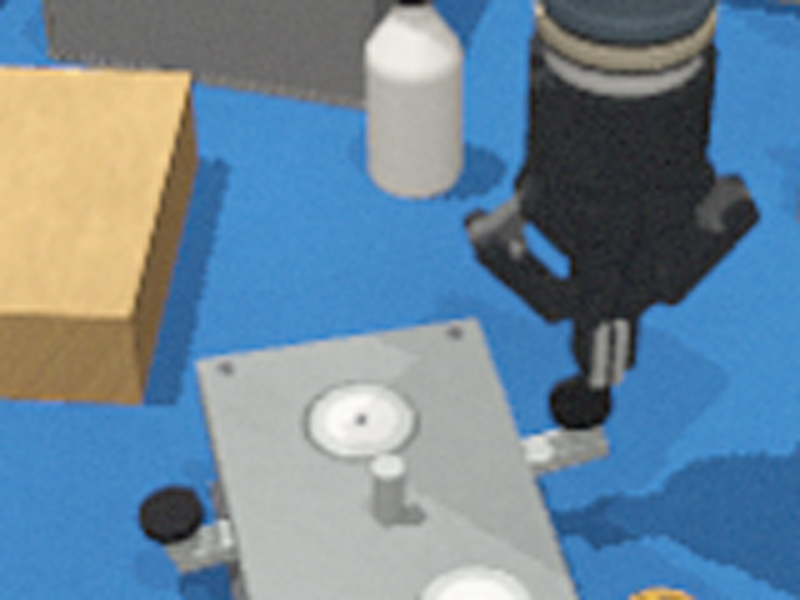

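```bash
python3 - <<'E'
from h import *
from station import manip
s=manip.sense()
w=manip.snapshot('side')
print(w2pix(w,[s['tcp_pos'],[.5161,-.079,.078],[.5127,-.081,.09],[.5127,-.081,.078]]))
for u,v in [(336,210),(333,211),(338,210)]: print(depthw(w,u,v))
for u,v in [(340,200),(341,203),(342,205)]: print(depthw(w,u,v))
b=dict(np.load('a_side.npz'))
for u,v in [(335,209),(337,210),(336,211)]: print(depthw(b,u,v))
t=dict(np.load('a_top.npz'))
for u,v in [(367,242),(368,241),(367,240)]: print(depthw(t,u,v))
E
```

```text
[[339.29713125 213.07819693]
 [336.51017101 208.64401339]
 [338.42126636 204.39122282]
 [338.18737339 208.33270705]]
[ 0.51609231 -0.07383413  0.078515  ]
[ 0.52189626 -0.06933317  0.07808255]
[ 0.51177521 -0.07499364  0.07854538]
[ 0.50830312 -0.0731043   0.11106184]
[ 0.50559548 -0.07270415  0.10322303]
[ 0.50337946 -0.07439088  0.09631727]
[ 0.51921212 -0.0775284   0.07745902]
[ 0.5136812  -0.07308866  0.07979572]
[ 0.51535515 -0.07067166  0.07850925]
[ 0.51536873 -0.07819921  0.07821326]
[ 0.5172673  -0.08008807  0.07841286]
[ 0.51919562 -0.07823809  0.0780439 ]
```

```bash
python3 - <<'E'
from h import *
from station import manip
w=manip.snapshot('side');crop(w,310,185,370,230,'pics/d_side.png',12)
r=manip.snapshot('wrist');cv2.imwrite('pics/d_wrist.png',r['frame'][:,:,::-1])
print(manip.sense()['t'])
for v in range(196,222,2): print(v,[tuple(depthw(w,u,v,0).round(3)) for u in (334,337,340,343,346)])
E
```

```text
3.25
196 [(np.float64(0.523), np.float64(-0.076), np.float64(0.117)), (np.float64(0.515), np.float64(-0.072), np.float64(0.122)), (np.float64(0.509), np.float64(-0.072), np.float64(0.123)), (np.float64(0.503), np.float64(-0.075), np.float64(0.123)), (np.float64(0.497), np.float64(-0.083), np.float64(0.117))]
198 [(np.float64(0.522), np.float64(-0.073), np.float64(0.113)), (np.float64(0.515), np.float64(-0.074), np.float64(0.114)), (np.float64(0.508), np.float64(-0.072), np.float64(0.118)), (np.float64(0.502), np.float64(-0.075), np.float64(0.116)), (np.float64(0.497), np.float64(-0.081), np.float64(0.112))]
200 [(np.float64(0.523), np.float64(-0.079), np.float64(0.103)), (np.float64(0.515), np.float64(-0.072), np.float64(0.11)), (np.float64(0.508), np.float64(-0.071), np.float64(0.113)), (np.float64(0.502), np.float64(-0.076), np.float64(0.11)), (np.float64(0.497), np.float64(-0.083), np.float64(0.105))]
202 [(np.float64(0.544), np.float64(-0.186), np.float64(-0.003)), (np.float64(0.515), np.float64(-0.072), np.float64(0.104)), (np.float64(0.508), np.float64(-0.071), np.float64(0.107
[... 2154 characters left out ...]
64(-0.143), np.float64(-0.003)), (np.float64(0.504), np.float64(-0.144), np.float64(-0.002))]
218 [(np.float64(0.52), np.float64(-0.075), np.float64(0.052)), (np.float64(0.512), np.float64(-0.07), np.float64(0.058)), (np.float64(0.506), np.float64(-0.073), np.float64(0.057)), (np.float64(0.509), np.float64(-0.133), np.float64(-0.0)), (np.float64(0.502), np.float64(-0.137), np.float64(-0.002))]
220 [(np.float64(0.518), np.float64(-0.067), np.float64(0.053)), (np.float64(0.512), np.float64(-0.072), np.float64(0.049)), (np.float64(0.506), np.float64(-0.076), np.float64(0.048)), (np.float64(0.508), np.float64(-0.127), np.float64(-0.001)), (np.float64(0.5), np.float64(-0.127), np.float64(0.001))]
```

View pics/d_side.png

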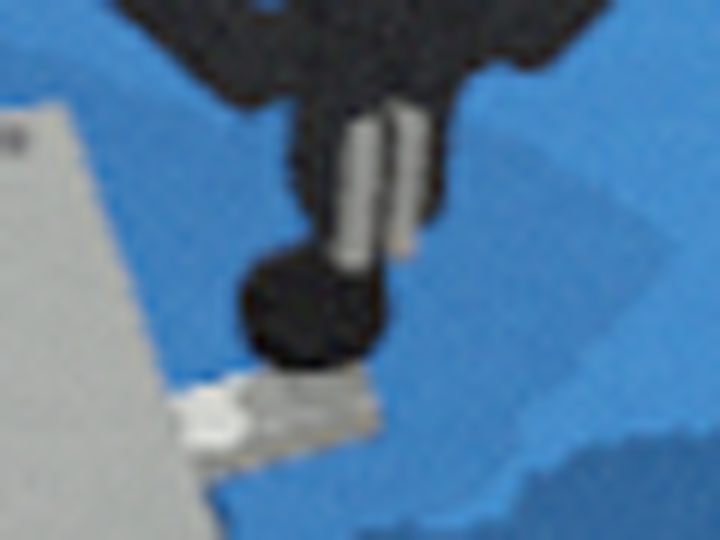

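View pics/d_wrist.png

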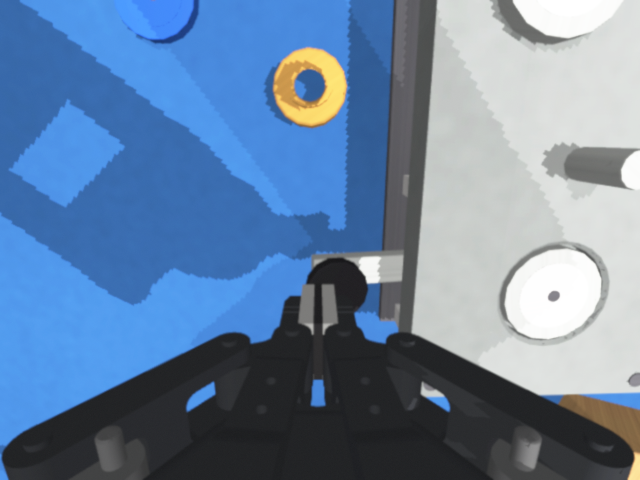

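The side view shows the visible fingertip ending near row 207, with the pad's top at z≈0.079 still visible just below it. The force is still zero, so there is no contact yet, and the tips seem to sit higher than the TCP reading suggests. I'll descend in small steps and watch the force.

Request:
drive_tool:
  deltas: [0.2,0.1,0.2,0,0.2,0.1,0.4,0,0.2,0.1,0.4,0]

```text
t: 3.55
tcp_pos: [0.5099, -0.0806, 0.0583]
tool_rot: [0.514, 0.858, 0.001, 0.002]
force: [0.5, 0.1, -0.8]
finger_gap: -0.001
```

```bash
python3 - <<'E'
from h import *
from station import manip
w=manip.snapshot('side');crop(w,310,185,370,230,'pics/e_side.png',12)
r=manip.snapshot('wrist');crop(r,240,220,400,340,'pics/e_wrist.png',5)
plan(manip,[])
for u,v in [(312,275),(330,275),(345,270),(350,285),(318,290),(300,290),(310,300),(327,300)]: print((u,v),depthw(r,u,v).round(4))
E
```

```text
t 3.65 tcp [ 0.5101 -0.0807  0.0585] loc [-107.  -58.] psi 118.17 F [-0.8 -0.   0.3] gap 0.001 zaxis [ 0.004 -0.001 -1.   ]
(312, 275) [ 0.5035 -0.0754  0.0759]
(330, 275) [ 0.5099 -0.0701  0.0801]
(345, 270) [ 0.5152 -0.0653  0.0784]
(350, 285) [ 0.5207 -0.0704  0.0791]
(318, 290) [ 0.5049 -0.0723  0.0976]
(300, 290) [ 0.5143 -0.1155  0.0012]
(310, 300) [ 0.5023 -0.074   0.1065]
(327, 300) [ 0.5079 -0.0709  0.1066]
```

View pics/e_side.png

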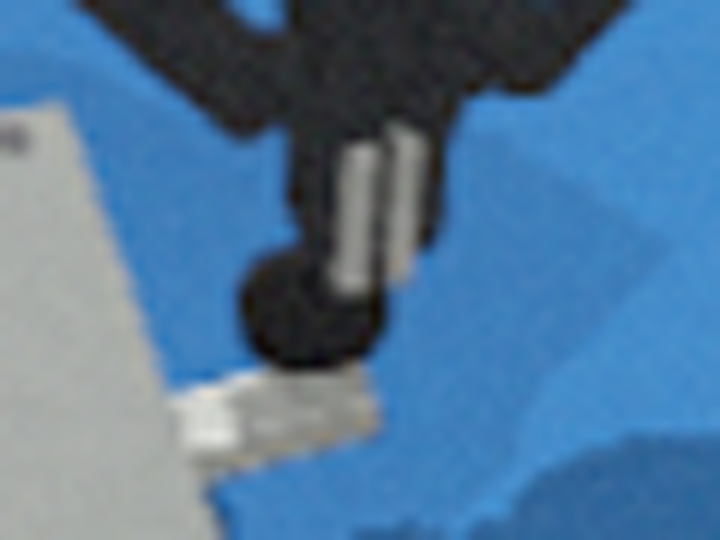

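View pics/e_wrist.png

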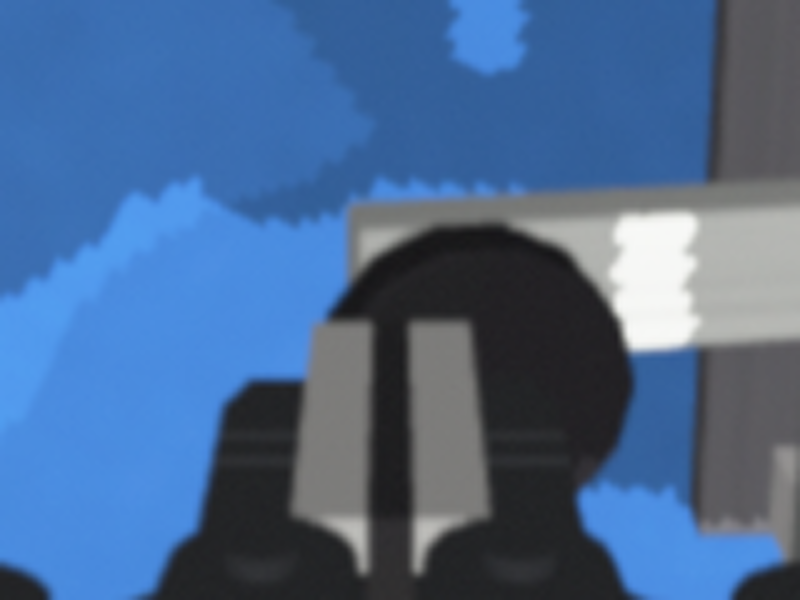

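The wrist crop shows the finger ends at about row 320 over the left part of the black pad, at z≈0.085–0.09. The tips really are well above the TCP reading. I'm shifting slightly inward and continuing down.

Request:
drive_tool:
  deltas: [0,0.2,0.3,0,0,0.2,0.5,0,0,0.2,0.5,0]

```text
t: 3.95
tcp_pos: [0.5119, -0.0797, 0.0532]
tool_rot: [0.514, 0.858, 0.001, 0.002]
force: [0.4, -0.2, 0.1]
finger_gap: 0.001
```

Request:
drive_tool:
  deltas: [0,0,0.3,0,0,0,0.5,0,0,0,0.5,0]

```text
t: 4.25
tcp_pos: [0.511, -0.0801, 0.0486]
tool_rot: [0.513, 0.858, 0.0, 0.001]
force: [-2.4, -1.6, 4.1]
finger_gap: 0.002
```

```bash
python3 - <<'E'
from h import *
from station import manip
w=manip.snapshot('side');crop(w,310,185,370,230,'pics/f_side.png',12)
r=manip.snapshot('wrist');crop(r,240,220,400,340,'pics/f_wrist.png',5)
np.savez('f_wrist.npz',**r)
plan(manip,[])
E
```

```text
t 4.35 tcp [ 0.5111 -0.08    0.0486] loc [-105.8  -57.9] psi 118.21 F [-2.4 -1.1  5.4] gap 0.001 zaxis [ 0.003 -0.001 -1.   ]
```

View pics/f_side.png

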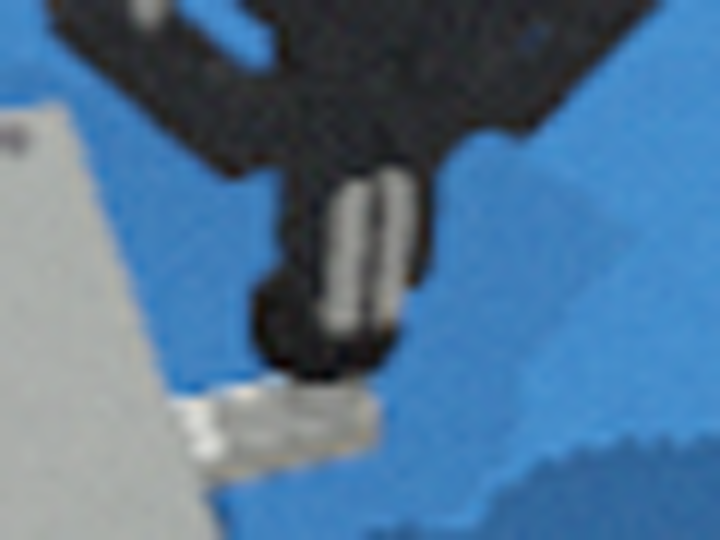

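View pics/f_wrist.png

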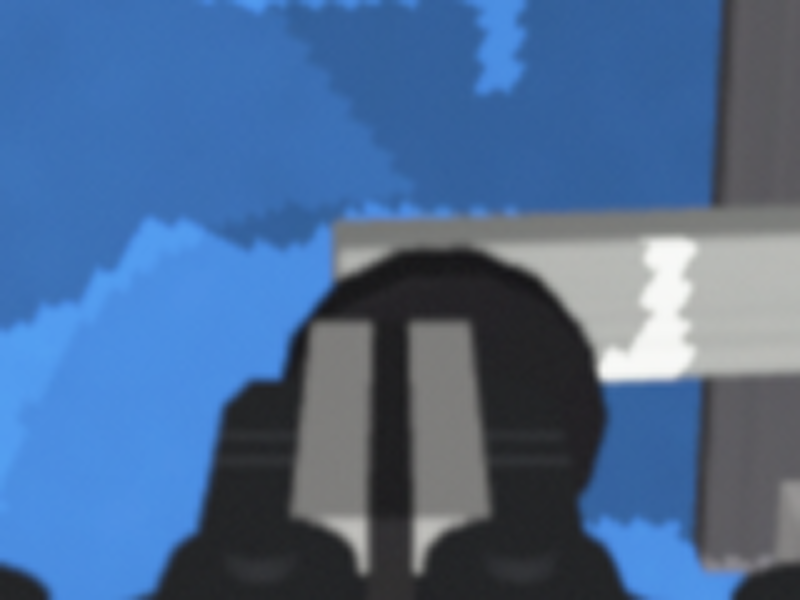

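Contact: 4–5 N at TCP z 0.0486, so the tips sit about 27 mm above the reported TCP. I press on, following the outward swing.

Request:
drive_tool:
  deltas: [0,-0.05,0.3,0,0,-0.1,0.5,0,0,-0.2,0.7,0,0,-0.25,0.9,0,0,-0.3,1.1,0,0,-0.3,1.1,0]

```text
t: 4.95
tcp_pos: [0.5069, -0.0822, 0.0381]
tool_rot: [0.513, 0.858, -0.001, 0.0]
force: [-5.0, -4.0, 8.2]
finger_gap: 0.002
```

```bash
python3 - <<'E'
from h import *
from station import manip
w=manip.snapshot('side');crop(w,235,165,375,285,'pics/g_side.png',5)
plan(manip,[])
E
```

```text
t 5.0 tcp [ 0.5069 -0.0822  0.0382] loc [-110.6  -57.9] psi 118.27 F [-5.1 -3.8  8. ] gap -0.001 zaxis [-0.    -0.002 -1.   ]
```

View pics/g_side.png

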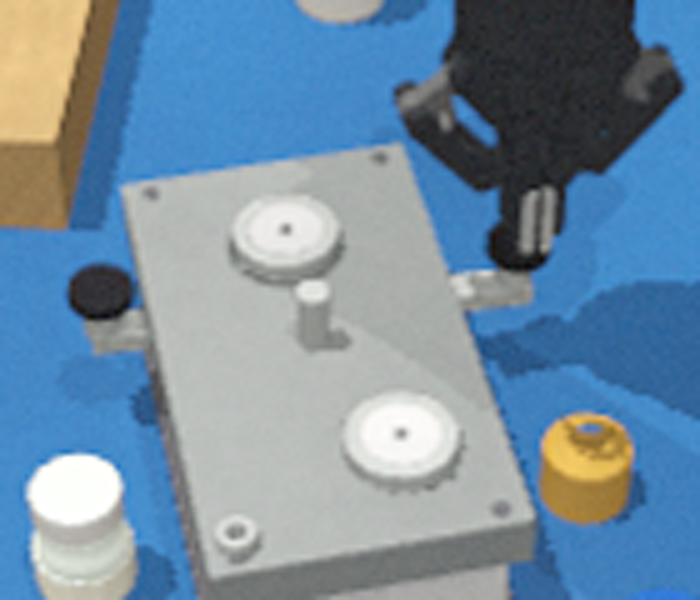

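The old disc is rising and stands visibly proud at (286,235), and the far pad is up. I continue to the stop.

Request:
drive_tool:
  deltas: [0,-0.05,0.3,0,0,-0.1,0.5,0,0,-0.1,0.7,0,0,-0.1,0.8,0,0,-0.1,0.9,0,0,-0.1,0.9,0]

```text
t: 5.6
tcp_pos: [0.5051, -0.0833, 0.032]
tool_rot: [0.512, 0.859, -0.002, 0.0]
force: [-6.6, -1.3, 25.8]
finger_gap: 0.0
```

```bash
python3 - <<'E'
from h import *
from station import manip
w=manip.snapshot('side');crop(w,235,165,375,285,'pics/h_side.png',5)
plan(manip,[]); print([depthw(w,u,v)[2].round(4) for u,v in [(254,223),(292,212),(290,210)]])
E
```

```text
t 5.65 tcp [ 0.5051 -0.0833  0.032 ] loc [-112.7  -58. ] psi 118.34 F [-7.2 -2.  25.6] gap -0.0 zaxis [-0.001 -0.003 -1.   ]
[np.float64(0.0879), np.float64(0.0989), np.float64(0.0995)]
```

View pics/h_side.png

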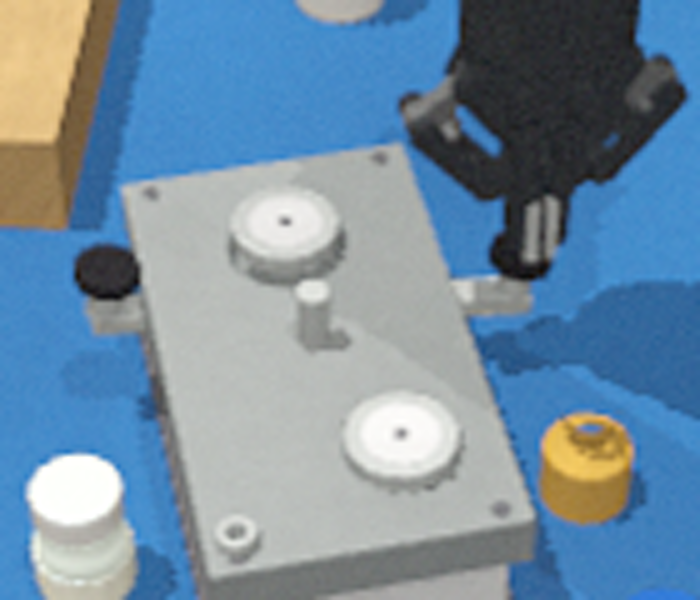

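The force rose to 25 N at the stop. The disc top reads z=0.099 and the far pad top is up at (108,270), so the rod is fully up. I retreat upward, open and move over the pocket.

```bash
python3 - <<'E'
from h import *
from station import manip
plan(manip,[(*loc(-112,-60),.13,118.2),(*loc(0,-60),.13,118.2),(*loc(0,-60),.075,118.2)])
E
```

```text
t 5.65 tcp [ 0.5051 -0.0833  0.032 ] loc [-112.7  -58. ] psi 118.34 F [-7.2 -2.  25.6] gap -0.0 zaxis [-0.001 -0.003 -1.   ]
(np.float64(0.5066470592608641), np.float64(-0.08480389278923359), 0.13) -> [-0.23  0.05 -9.8 ] turn 0.1
(np.float64(0.6053530458921432), np.float64(-0.031878207123899535), 0.13) -> [-0.25 11.25 -9.83] turn 0.1
(np.float64(0.6053530458921432), np.float64(-0.031878207123899535), 0.075) -> [-0.24 11.26 -4.33] turn 0.1
```

Request:
drive_tool:
  deltas: [0,0,-2,0,0,0,-5,0,-0.1,0,-9,0,-0.2,3,-9.8,0,-0.2,7,-9.8,0,-0.2,10,-9.8,0,-0.2,11.25,-9.8,0,-0.2,11.25,-8,0,-0.2,11.25,-6,0,-0.2,11.25,-6,0]
  hand: 7

```text
t: 6.65
tcp_pos: [0.6017, -0.031, 0.0888]
tool_rot: [0.512, 0.859, -0.003, -0.003]
force: [-0.7, -0.7, 0.0]
finger_gap: 0.823
```

```bash
python3 - <<'E'
from h import *
from station import manip
w=manip.snapshot('side');crop(w,235,125,375,265,'pics/i_side.png',4)
r=manip.snapshot('wrist');cv2.imwrite('pics/i_wrist.png',r['frame'][:,:,::-1]);np.savez('i_wrist.npz',**r);np.savez('i_side.npz',**w)
plan(manip,[(*loc(0,-60),.062,118.2)])
E
```

```text
t 6.75 tcp [ 0.6041 -0.0316  0.0913] loc [ -1.  -59.2] psi 118.32 F [ 0.2 -0.5 -0.1] gap 0.823 zaxis [-0.003 -0.003 -1.   ]
(np.float64(0.6053530458921432), np.float64(-0.031878207123899535), 0.062) -> [-0.08  0.11  2.93] turn 0.1
```

View pics/i_side.png

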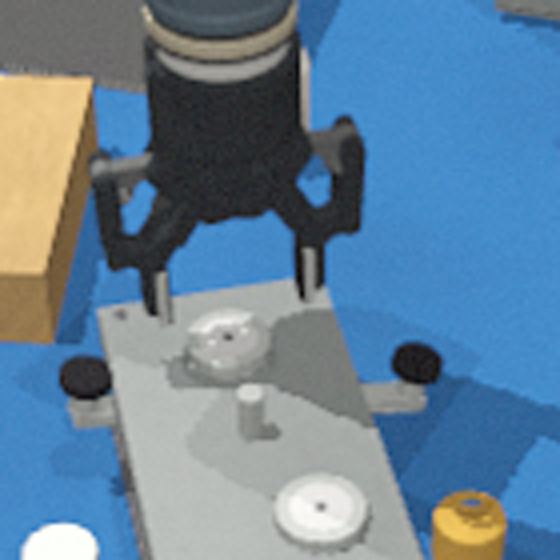

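View pics/i_wrist.png

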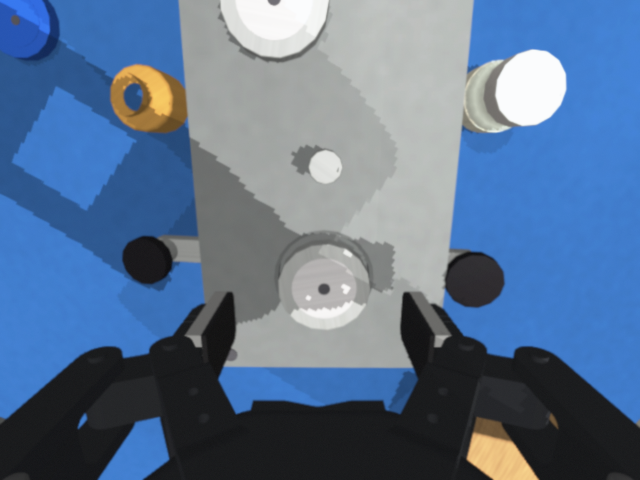

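```bash
python3 - <<'E'
from h import *
r=dict(np.load('i_wrist.npz'));w=dict(np.load('i_side.npz'))
print('disc by wrist',pix2w(r,324,289,.099),toloc(pix2w(r,324,289,.099)))
print('disc by side',pix2w(w,235+227/4,125+338/4,.099),toloc(pix2w(w,235+227/4,125+338/4,.099)))
for u,v in [(276,196),(276,200),(276,203),(276,205)]: p=depthw(w,u,v,1);print(u,v,p.round(4),toloc(p).round(1))
for u,v in [(312,190),(312,194),(312,196),(312,198)]: p=depthw(w,u,v,1);print(u,v,p.round(4),toloc(p).round(1))
for u,v in [(227,295),(222,300),(215,310),(408,295),(415,300),(420,310)]: p=depthw(r,u,v,0);print('wr',u,v,p.round(4),toloc(p).round(1))
E
```

```text
disc by wrist [ 0.60670938 -0.03287831  0.099     ] [  0.72274586 -61.52233515]
disc by side [ 0.60493532 -0.02839429  0.099     ] [  1.27817904 -56.73221766]
276 196 [ 0.6294 -0.0027  0.1542] [ 35.  -45.7]
276 200 [ 0.6303 -0.0035  0.1423] [ 35.4 -46.8]
276 203 [ 0.6307 -0.0031  0.1341] [ 35.9 -46.6]
276 205 [ 0.631  -0.0031  0.1284] [ 36.2 -46.8]
312 190 [ 0.5633 -0.0422  0.1529] [-41.9 -49.2]
312 194 [ 0.563  -0.0413  0.1426] [-41.7 -48.3]
312 196 [ 0.5634 -0.0425  0.1358] [-42.  -49.5]
312 198 [ 0.5635 -0.0431  0.1296] [-42.2 -50.1]
wr 227 295 [ 0.5668 -0.0391  0.1361] [-37.4 -48.2]
wr 222 300 [ 0.5661 -0.0402  0.1392] [-38.5 -48.8]
wr 215 310 [ 0.5658 -0.0403  0.1476] [-38.8 -48.8]
wr 408 295 [ 0.6298 -0.0066  0.1329] [ 33.5 -49.3]
wr 415 300 [ 0.6308 -0.0056  0.1384] [ 34.8 -48.9]
wr 420 310 [ 0.6305 -0.0058  0.1466] [ 34.5 -48.9]
```

Fingertips sit about 36 mm above the reported TCP at this opening (z 0.127 against 0.091). The wrist view shows the disc at (324,289) between the jaws. I descend to grip height, with tips at about 0.088 once closed.

Request:
drive_tool:
  deltas: [-0.05,0.2,1,0,-0.05,0.2,2,0,-0.05,0.2,2.8,0,-0.05,0.2,3.2,0,-0.05,0.2,3.2,0]

```text
t: 7.25
tcp_pos: [0.6053, -0.0311, 0.0583]
tool_rot: [0.513, 0.859, -0.002, -0.002]
force: [1.1, 0.5, -0.6]
finger_gap: 0.819
```

```bash
python3 - <<'E'
from h import *
from station import manip
w=manip.snapshot('side');crop(w,235,165,375,285,'pics/j_side.png',5)
plan(manip,[(*loc(0,-60),.056,118.2)])
E
```

```text
t 7.3 tcp [ 0.6057 -0.0312  0.0589] loc [  0.7 -59.6] psi 118.32 F [ 1.   0.1 -0.1] gap 0.82 zaxis [-0.004 -0.003 -1.   ]
(np.float64(0.6053530458921432), np.float64(-0.031878207123899535), 0.056) -> [-0.04 -0.07  0.29] turn 0.1
```

View pics/j_side.png

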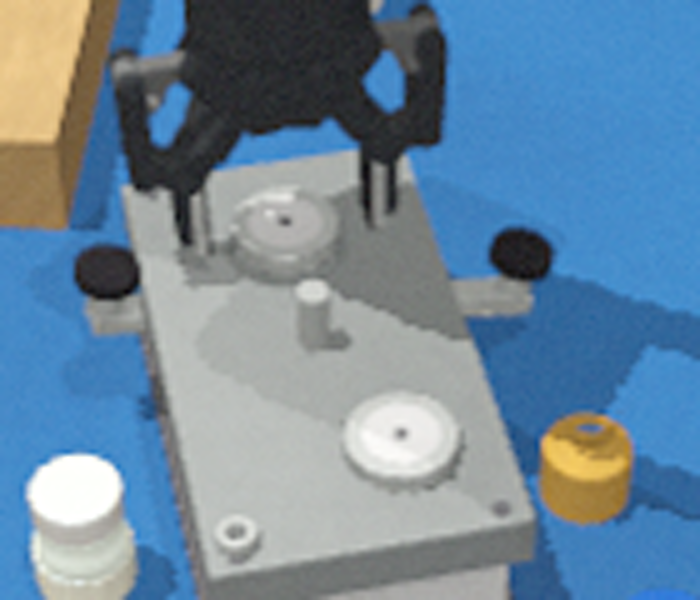

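The jaws straddle the raised disc, with tips just above the plate. I close.

Request:
drive_tool:
  deltas: [0,0,0.2,0,0,0,0.2,0,0,0,0.2,0,0,0,0.2,0,0,0,0.2,0,0,0,0.2,0,0,0,0.2,0,0,0,0.2,0]
  hand: 4
  squeeze: 35

```text
t: 8.1
tcp_pos: [0.6058, -0.0312, 0.057]
tool_rot: [0.513, 0.859, -0.002, -0.001]
force: [0.7, -0.2, 0.7]
finger_gap: 0.518
```

```bash
python3 - <<'E'
from h import *
from station import manip
w=manip.snapshot('side');crop(w,235,165,375,285,'pics/k_side.png',5)
r=manip.snapshot('wrist');crop(r,210,200,430,370,'pics/k_wrist.png',3.6)
plan(manip,[])
E
```

```text
t 8.2 tcp [ 0.6058 -0.0312  0.057 ] loc [  0.7 -59.6] psi 118.32 F [-0.9 -0.   0.6] gap 0.514 zaxis [-0.004 -0.003 -1.   ]
```

View pics/k_side.png

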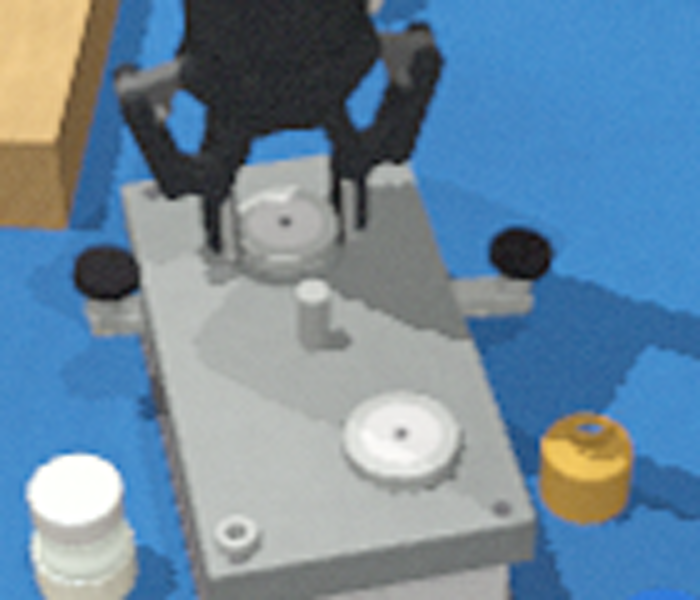

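View pics/k_wrist.png

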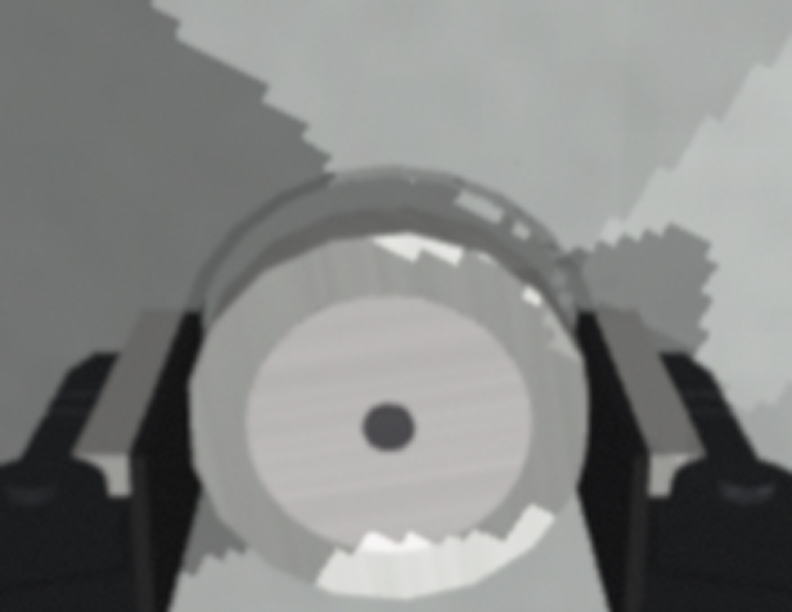

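The disc is held (opening 0.515 against 0.468 commanded). I lift a little and check.

Request:
drive_tool:
  deltas: [0,0,-0.5,0,0,0,-1.5,0,0,0,-3,0,0,0,-5,0,0,0,-7,0,0,0,-7,0]

```text
t: 8.8
tcp_pos: [0.6085, -0.0315, 0.1304]
tool_rot: [0.513, 0.859, -0.001, 0.002]
force: [0.9, 0.2, -1.5]
finger_gap: 0.521
```

```bash
python3 - <<'E'
from h import *
from station import manip
w=manip.snapshot('side');crop(w,235,125,375,265,'pics/l_side.png',4);np.savez('l_side.npz',**w)
plan(manip,[(.5,.15,.14,118.2),(.402,.323,.14,118.2),(.402,.323,.03,118.2)])
E
```

```text
t 8.85 tcp [ 0.6073 -0.0313  0.1288] loc [  2.  -60.4] psi 118.33 F [ 0.1 -0.5 -0.7] gap 0.519 zaxis [ 0.    -0.004 -1.   ]
(0.5, 0.15, 0.14) -> [21.04 -0.84 -1.19] turn 0.1
(0.402, 0.323, 0.14) -> [40.92 -1.26 -1.25] turn 0.1
(0.402, 0.323, 0.03) -> [40.96 -1.24  9.75] turn 0.1
```

View pics/l_side.png

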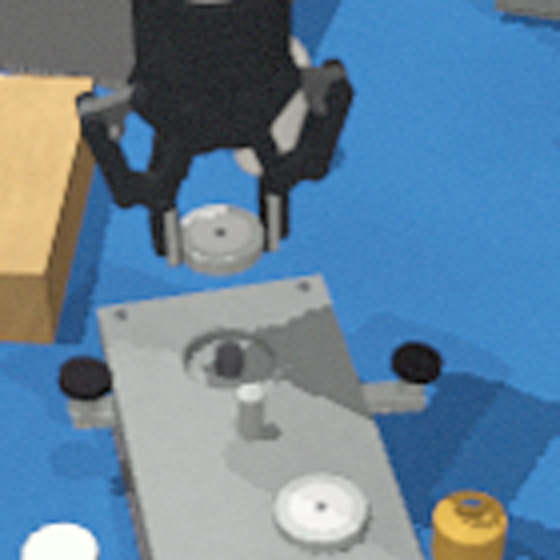

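The disc is in the jaws at (222,237), level, and the raised rod is visible in the empty pocket at (230,358). I carry it to the tray.

Request:
drive_tool:
  deltas: [1.5,0,-0.5,0,5,-0.2,-1,0,9,-0.4,-1,0,13,-0.5,-1,0,17,-0.7,-1,0,21,-0.8,-1,0,25,-0.9,-1,0,29,-1,-1,0,33,-1.1,-1,0,37,-1.2,-1,0,40,-1.2,0,0,40.9,-1.2,2,0]

```text
t: 10.05
tcp_pos: [0.4, 0.3259, 0.1077]
tool_rot: [0.511, 0.86, -0.001, 0.001]
force: [0.1, -1.1, -1.8]
finger_gap: 0.519
```

Request:
drive_tool:
  deltas: [0.1,0,2,0,0.1,0,5,0,0.1,0,7,0,0.1,0,7,0]

```text
t: 10.45
tcp_pos: [0.3958, 0.3256, 0.0349]
tool_rot: [0.511, 0.86, -0.004, -0.001]
force: [0.3, 0.3, -1.6]
finger_gap: 0.519
```

```bash
python3 - <<'E'
from h import *
from station import manip
w=manip.snapshot('side');crop(w,260,290,420,460,'pics/m_side.png',3.5);np.savez('m_side.npz',**w)
t=manip.snapshot('top');crop(t,100,220,260,360,'pics/m_top.png',4)
plan(manip,[(.402,.323,-.0265,118.2)])
E
```

```text
t 10.55 tcp [0.3984 0.3266 0.0374] loc [-13.  353.7] psi 118.57 F [ 0.4 -0.  -0.6] gap 0.521 zaxis [-0.001 -0.003 -1.   ]
(0.402, 0.323, -0.0265) -> [-0.47  0.16  6.39] turn 0.4
```

View pics/m_side.png

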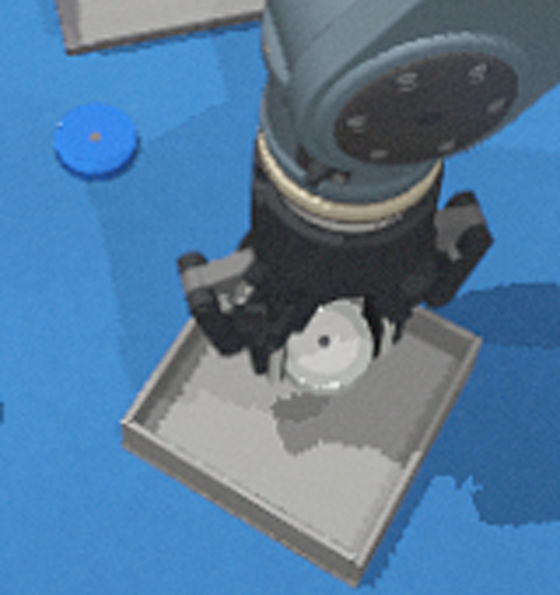

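View pics/m_top.png

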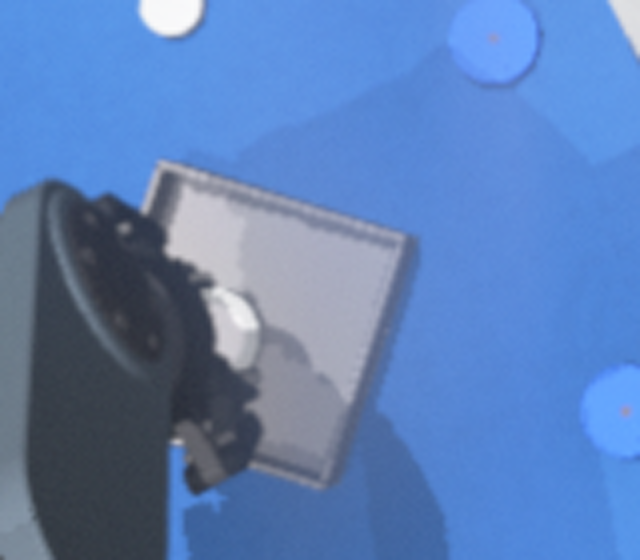

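The disc at (325,340) in the side crop hovers level over the tray's inside. I lower it.

Request:
drive_tool:
  deltas: [-0.3,0.1,2,0,-0.4,0.15,4,0,-0.4,0.15,5.2,0,-0.4,0.15,5.7,0,-0.4,0.15,6.0,0,-0.4,0.15,6.0,0]

```text
t: 11.15
tcp_pos: [0.4018, 0.3238, -0.0223]
tool_rot: [0.511, 0.86, -0.001, 0.0]
force: [-1.0, 0.2, -2.1]
finger_gap: 0.52
```

```bash
python3 - <<'E'
from h import *
from station import manip
w=manip.snapshot('side');crop(w,280,330,400,450,'pics/n_side.png',5);np.savez('n_side.npz',**w)
plan(manip,[(.402,.323,-.0265,118.2)])
E
```

```text
t 11.2 tcp [ 0.4019  0.3239 -0.0221] loc [-11.1 349.6] psi 118.57 F [ 0.7 -0.1 -1.2] gap 0.516 zaxis [-0.    -0.003 -1.   ]
(0.402, 0.323, -0.0265) -> [-0.08 -0.04  0.44] turn 0.4
```

View pics/n_side.png

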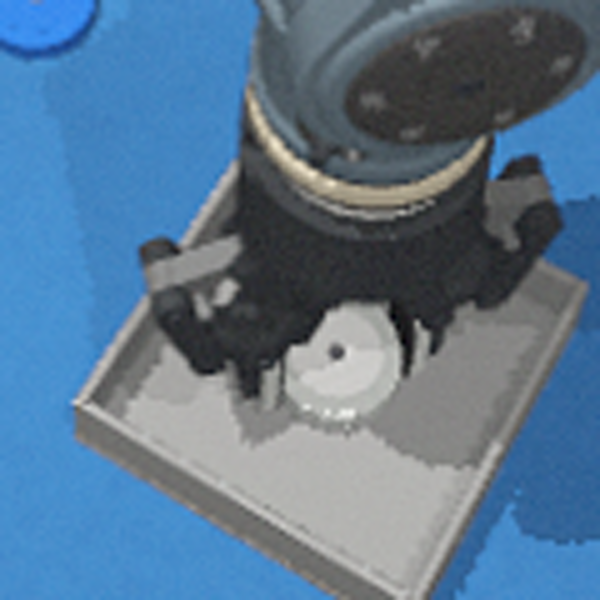

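The disc is about 4–5 mm above the floor. I lower it in small steps and watch the force.

Request:
drive_tool:
  deltas: [0,0,0.2,0,0,0,0.35,0,0,0,0.45,0,0,0,0.45,0]

```text
t: 11.6
tcp_pos: [0.4022, 0.324, -0.0258]
tool_rot: [0.511, 0.86, -0.001, 0.001]
force: [-0.4, -0.4, 3.9]
finger_gap: 0.52
```

Contact with the floor (−1.5 → +4 N). I release with a modest opening and rise.

Request:
drive_tool:
  deltas: [0,0,0,0,0,0,0,0,0,0,0,0,0,0,0,0,0,0,-1,0,0,0,-4,0,0,0,-8,0,0,0,-12,0,0,0,-15,0]
  hand: 6.2

```text
t: 12.5
tcp_pos: [0.4025, 0.3246, 0.127]
tool_rot: [0.511, 0.86, 0.0, 0.001]
force: [1.1, 0.6, 0.1]
finger_gap: 0.726
```

```bash
python3 - <<'E'
from h import *
from station import manip
w=manip.snapshot('side');crop(w,280,330,420,460,'pics/o_side.png',4.5)
print([depthw(w,u,v).round(4) for u,v in [(345,400),(347,402),(350,398),(320,405)]])
t=manip.snapshot('top');np.savez('o_top.npz',**t);crop(t,230,130,400,280,'pics/o_top.png',4.5)
f=[(*loc(90,-60),.15,118.2),(*loc(90,-60),.09,118.2)]
plan(manip,f)
E
```

```text
[array([0.4045, 0.3227, 0.0145]), array([0.4004, 0.3252, 0.0142]), array([0.3969, 0.317 , 0.0148]), array([0.445 , 0.3386, 0.0049])]
t 12.6 tcp [0.4049 0.3259 0.1289] loc [ -7.6 350.1] psi 118.59 F [ 1.3 -0.2 -1.1] gap 0.733 zaxis [ 0.009  0.002 -1.   ]
(np.float64(0.6846703565779926), np.float64(0.01065136171431532), 0.15) -> [-41.08   9.5   -1.92] turn 0.4
(np.float64(0.6846703565779926), np.float64(0.01065136171431532), 0.09) -> [-41.06   9.45   4.08] turn 0.4
```

View pics/o_side.png

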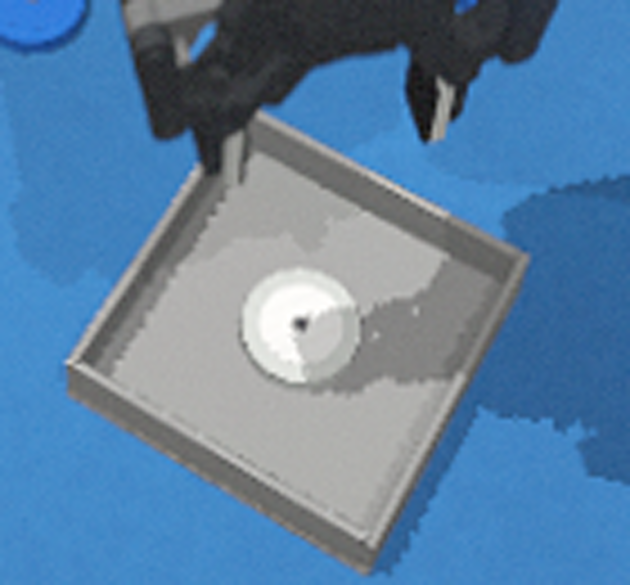

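View pics/o_top.png

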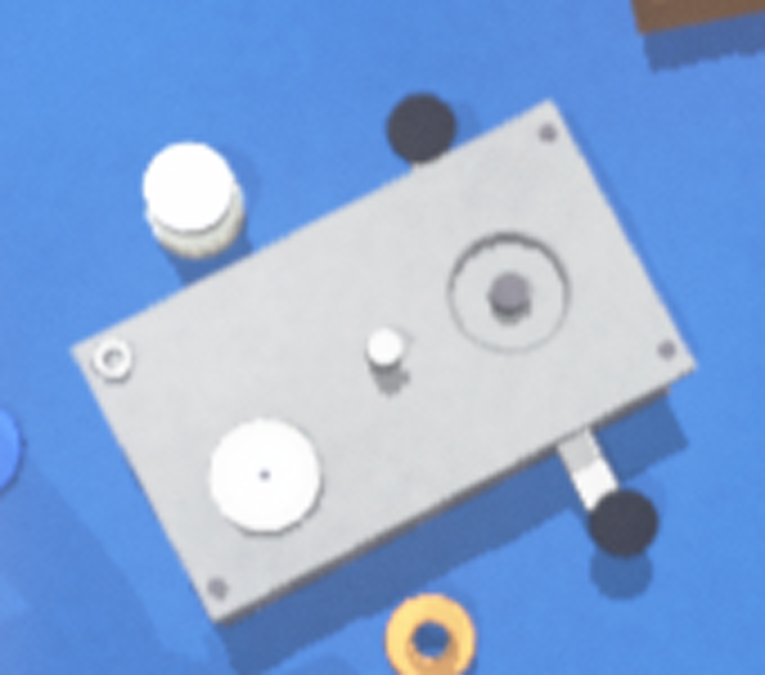

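The old disc lies flat mid-tray (top z 0.0145, tray floor 0.005). In the top view the raised rod is at (510,293), the empty pocket at (508,293) and the far pad at (421,128). I'll turn the jaws along local y for the far pad, so the knuckles clear the plate.

```bash
python3 - <<'E'
from h import *
from station import manip
t=dict(np.load('o_top.npz'))
g=lambda x,y,z:pix2w(t,(x+.5)/4.5-.5+230,(y+.5)/4.5-.5+130,z)
u,v=230+421/4.5,130+128/4.5
print(depthw(t,u,v))
for n,x,y,z in [('far',421,128,.091),('pocket',508,293,.085),('new',265,475,.095),('post',384,347,.115),('jar',189,188,.062)]: print(n,g(x,y,z).round(4),toloc(g(x,y,z)).round(1))
plan(manip,[(*loc(82,-60),.17,28.2)])
E
```

```text
[0.67435032 0.00498546 0.08706048]
far [0.6741 0.0058 0.091 ] [ 78.4 -59.3]
pocket [ 0.6048 -0.0313  0.085 ] [ -0.2 -59.2]
new [0.526  0.0703 0.095 ] [-21.7  67.5]
post [0.5768 0.0214 0.115 ] [0.  0.4]
jar [0.6541 0.1057 0.062 ] [107.9  38.2]
t 12.6 tcp [0.4049 0.3259 0.1289] loc [ -7.6 350.1] psi 118.59 F [ 1.3 -0.2 -1.1] gap 0.733 zaxis [ 0.009  0.002 -1.   ]
(np.float64(0.6776199289614726), np.float64(0.006870955595362889), 0.17) -> [-41.07   8.72  -3.93] turn 90.4
```

Request:
drive_tool:
  deltas: [0,0,-2,0,-4,1,-3,8,-8,2,-3,16,-12,3,-3,24,-16,4,-3,32,-20,5,-3,40,-24,6,-3,48,-28,7,-3,56,-32,8,-3,64,-36,8.5,-3,72,-40,8.7,-3,80,-41.1,8.7,-3,88]
  hand: 0

```text
t: 13.8
tcp_pos: [0.6795, 0.0023, 0.1597]
tool_rot: [0.966, 0.259, 0.005, 0.001]
force: [-0.5, -0.5, 0.1]
finger_gap: 0.0
```

```bash
python3 - <<'E'
from h import *
from station import manip
plan(manip,[(*loc(82,-60),.07,28.2)])
E
```

```text
t 13.8 tcp [0.6795 0.0023 0.1597] loc [ 81.5 -65. ] psi 30.05 F [-0.5 -0.5  0.1] gap 0.0 zaxis [ 0.01   0.001 -1.   ]
(np.float64(0.6776199289614726), np.float64(0.006870955595362889), 0.07) -> [-0.02 -0.53  8.97] turn 1.8
```

Request:
drive_tool:
  deltas: [0,-0.5,3,1.8,0,-0.5,6,1.8,0,-0.5,8.5,1.8,0,-0.5,8.7,1.8,0,-0.5,8.7,1.8]

```text
t: 14.3
tcp_pos: [0.6771, 0.0068, 0.0717]
tool_rot: [0.97, 0.244, 0.004, 0.0]
force: [0.5, -0.4, 0.9]
finger_gap: -0.002
```

```bash
python3 - <<'E'
from h import *
from station import manip
w=manip.snapshot('side');crop(w,220,165,380,285,'pics/p_side.png',5)
r=manip.snapshot('wrist');crop(r,220,200,420,350,'pics/p_wrist.png',4)
plan(manip,[(*loc(82,-60),.06,28.2)])
E
```

```text
t 14.4 tcp [0.6789 0.0066 0.0739] loc [ 83.  -60.9] psi 28.26 F [-0.3  0.3  0.5] gap 0.002 zaxis [ 0.013  0.001 -1.   ]
(np.float64(0.6776199289614726), np.float64(0.006870955595362889), 0.06) -> [-0.12 -0.1   1.39] turn 0.1
```

View pics/p_side.png

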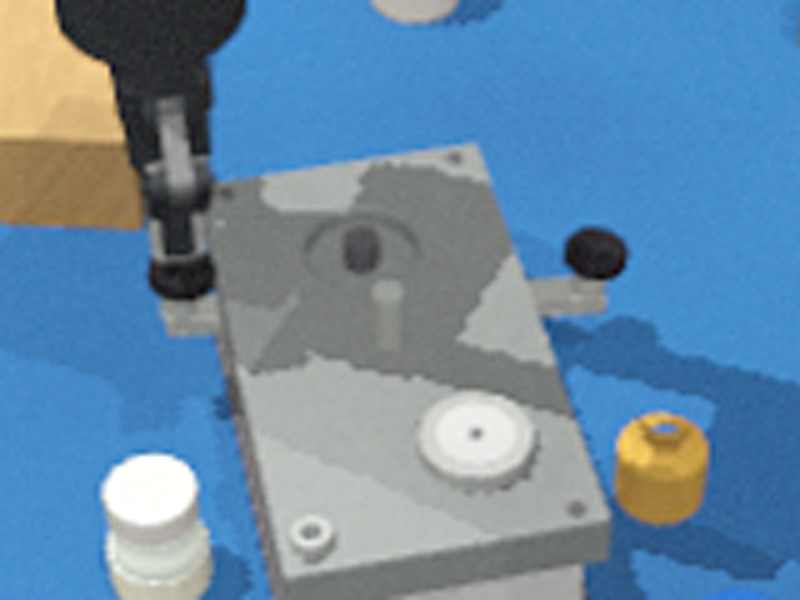

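View pics/p_wrist.png

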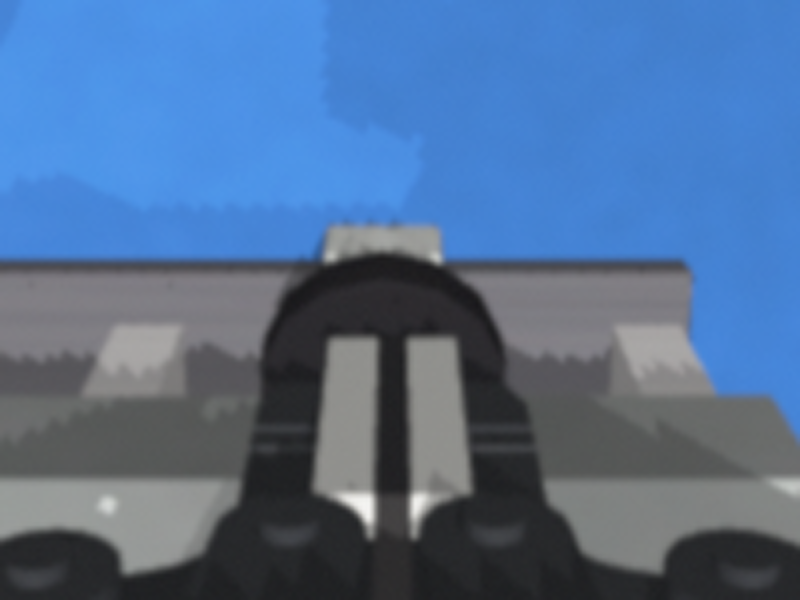

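The fingers are centred over the far pad, with the plate edge clear behind them. I press down in steps.

Request:
drive_tool:
  deltas: [0.1,0,0.8,0,0.1,0,1.3,0,0.15,0,1.7,0,0.2,0,2.1,0,0.25,0,2.5,0,0.3,0,2.9,0,0.35,0,3.2,0,0.35,0,3.2,0]

```text
t: 15.2
tcp_pos: [0.6819, 0.0082, 0.0412]
tool_rot: [0.97, 0.244, 0.005, 0.001]
force: [-0.1, -0.2, 0.0]
finger_gap: -0.004
```

```bash
python3 - <<'E'
from h import *
from station import manip
w=manip.snapshot('side');crop(w,220,165,380,285,'pics/q_side.png',5)
plan(manip,[])
E
```

```text
t 15.25 tcp [0.6815 0.0082 0.0412] loc [ 86.  -60.6] psi 28.27 F [ 0.4 -0.   0.9] gap 0.002 zaxis [ 0.01   0.001 -1.   ]
```

View pics/q_side.png

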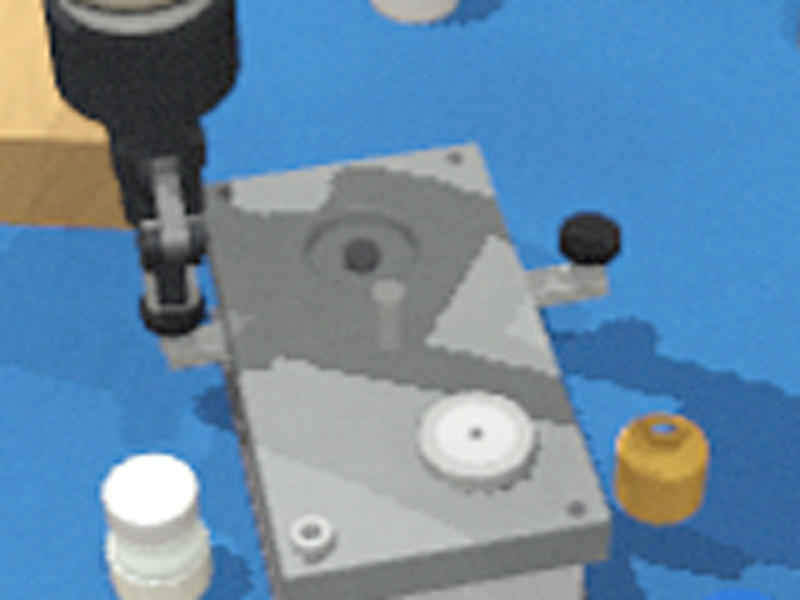

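The rocker is moving and the rod is going down. I continue to the stop.

Request:
drive_tool:
  deltas: [0.05,0,0.4,0,0.1,0,0.8,0,0.15,0,1.2,0,0.2,0,1.5,0,0.2,0,1.8,0,0.2,0,2.0,0,0.2,0,2.0,0]

```text
t: 15.95
tcp_pos: [0.6838, 0.0093, 0.0228]
tool_rot: [0.97, 0.244, 0.005, 0.001]
force: [0.1, 1.4, 9.0]
finger_gap: 0.002
```

```bash
python3 - <<'E'
from h import *
from station import manip
w=manip.snapshot('side');crop(w,220,165,380,285,'pics/r_side.png',5)
plan(manip,[])
E
```

```text
t 16.0 tcp [0.6838 0.0093 0.0228] loc [ 88.6 -60.8] psi 28.27 F [ 0.6  1.8 10.2] gap -0.0 zaxis [ 0.011  0.001 -1.   ]
```

View pics/r_side.png

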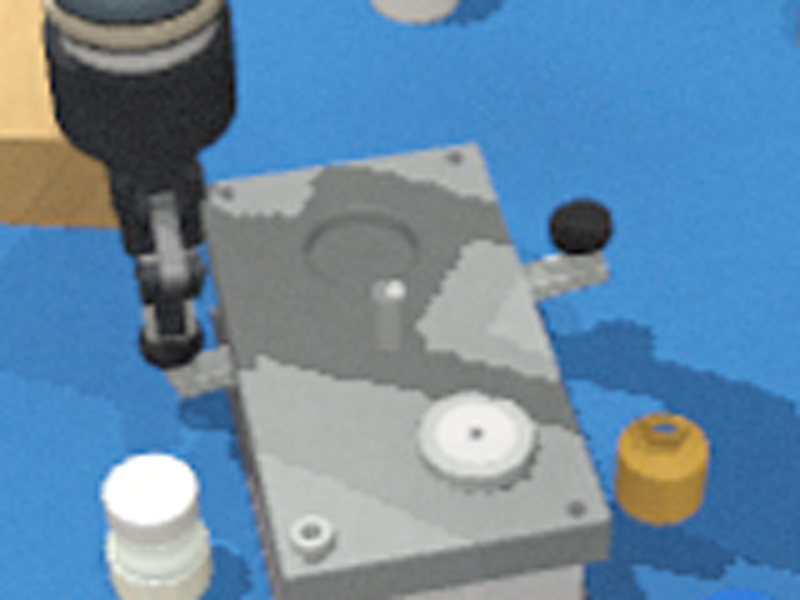

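The rod is no longer visible above the pocket floor, the near pad is back up and the force has risen at the stop. I press a touch more to be sure, then retreat and move over the waiting disc.

Request:
drive_tool:
  deltas: [0,0,0.2,0,0,0,0.2,0,0,0,-3,0,0,0,-7,0,0,0,-11,0,0,0,-12,0]

```text
t: 16.6
tcp_pos: [0.6843, 0.0085, 0.1472]
tool_rot: [0.97, 0.244, 0.008, 0.003]
force: [0.5, -0.3, 0.1]
finger_gap: 0.005
```

```bash
python3 - <<'E'
from h import *
from station import manip
plan(manip,[(*loc(-21.5,68),.13,28.2),(*loc(-21.5,68),.095,28.2)])
E
```

```text
t 16.6 tcp [0.6843 0.0085 0.1472] loc [ 88.6 -61.7] psi 28.28 F [ 0.5 -0.3  0.1] gap 0.005 zaxis [ 0.017 -0.001 -1.   ]
(np.float64(0.525918523769507), np.float64(0.07076879329573482), 0.13) -> [-11.02 -13.     1.44] turn 0.1
(np.float64(0.525918523769507), np.float64(0.07076879329573482), 0.095) -> [-11.07 -13.03   4.94] turn 0.1
```

Request:
drive_tool:
  deltas: [-2.5,-3,0,0,-5.5,-6.5,0,0,-8.5,-10,0,0,-11,-13,0.5,0,-11.05,-13.05,3,0,-11.05,-13.05,5,0,-11.05,-13.05,5,0,-11.05,-13.05,5,0]
  hand: 6.4

```text
t: 17.4
tcp_pos: [0.525, 0.0708, 0.0937]
tool_rot: [0.97, 0.244, 0.007, 0.002]
force: [0.2, 0.1, -0.3]
finger_gap: 0.749
```

```bash
python3 - <<'E'
from h import *
from station import manip
w=manip.snapshot('side');crop(w,220,165,380,285,'pics/s_side.png',5)
r=manip.snapshot('wrist');crop(r,170,180,470,400,'pics/s_wrist.png',2.6);np.savez('s_wrist.npz',**r)
print(manip.sense()['t'])
plan(manip,[(*loc(-21.5,68),.052,28.2)])
E
```

```text
17.5
t 17.5 tcp [0.5265 0.0707 0.0948] loc [-21.   67.7] psi 28.28 F [0.8 0.1 0.2] gap 0.75 zaxis [ 0.017 -0.001 -1.   ]
(np.float64(0.525918523769507), np.float64(0.07076879329573482), 0.052) -> [-0.11 -0.07  4.28] turn 0.1
```

View pics/s_side.png

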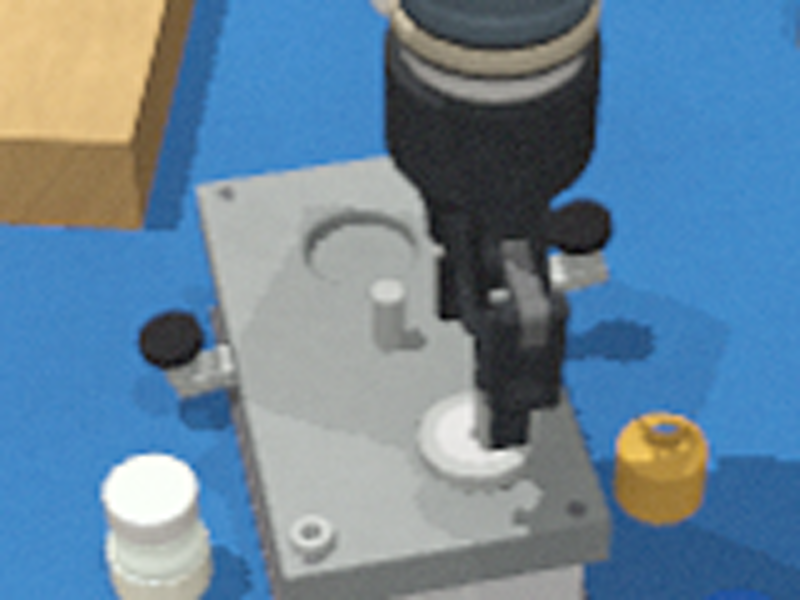

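View pics/s_wrist.png

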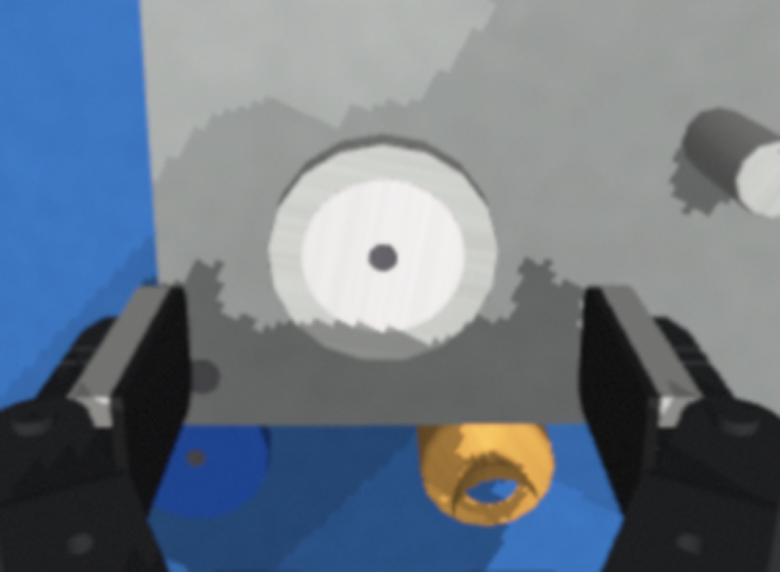

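```bash
python3 - <<'E'
from h import *
r=dict(np.load('s_wrist.npz'));p=pix2w(r,317.3,278.8,.095);print(p,toloc(p))
for u,v in [(238,292),(235,296),(396,292),(399,296)]: q=depthw(r,u,v,0);print(q.round(4),toloc(q).round(1))
E
```

```text
[0.52645304 0.06964119 0.095     ] [-21.56177962  66.75365874]
[0.5197 0.1026 0.1346] [-11.9  98.9]
[0.5194 0.1029 0.1384] [-12.   99.4]
[0.5495 0.0461 0.134 ] [-12.4  35.1]
[0.5499 0.0462 0.1389] [-12.   35.1]
```

Request:
drive_tool:
  deltas: [-0.05,-0.05,1.5,0,-0.05,-0.05,3,0,-0.05,-0.05,3.7,0,-0.05,-0.05,3.7,0]

```text
t: 17.9
tcp_pos: [0.5262, 0.0708, 0.0575]
tool_rot: [0.97, 0.244, 0.008, 0.003]
force: [0.3, 0.4, -0.8]
finger_gap: 0.749
```

```bash
python3 - <<'E'
from h import *
from station import manip
w=manip.snapshot('side');crop(w,280,205,370,285,'pics/t_side.png',7)
r=manip.snapshot('wrist');crop(r,170,180,470,400,'pics/t_wrist.png',2.6)
plan(manip,[(*loc(-21.5,68),.0545,28.2)])
p=pix2w(r,317.3,278.8,.095)
E
```

```text
t 18.0 tcp [0.5269 0.0708 0.0583] loc [-20.6  67.6] psi 28.27 F [ 0.4 -0.3  0.2] gap 0.749 zaxis [ 0.018 -0.002 -1.   ]
(np.float64(0.525918523769507), np.float64(0.07076879329573482), 0.0545) -> [-0.1  -0.05  0.38] turn 0.1
```

View pics/t_side.png

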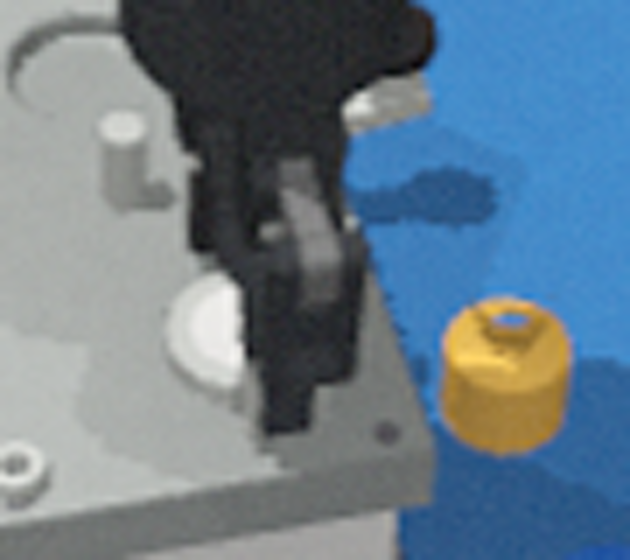

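View pics/t_wrist.png

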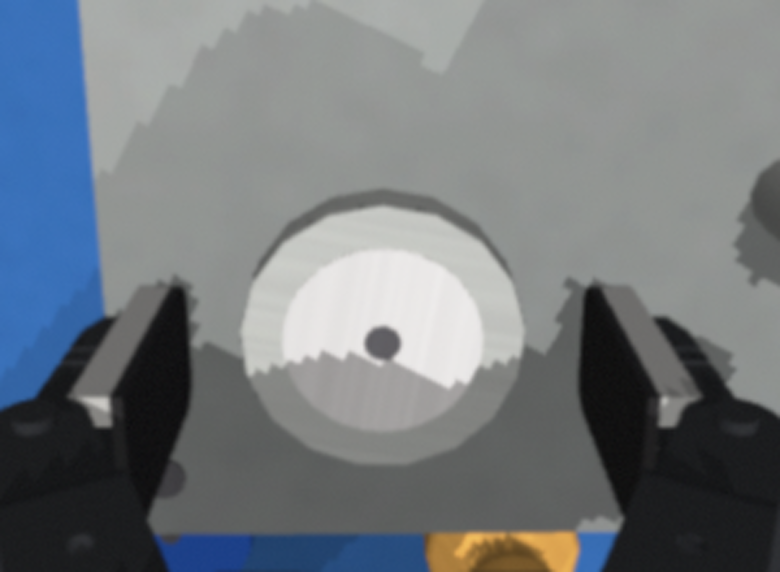

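Jaws straddle the waiting disc symmetrically, and the tips are just above the plate. I lower slightly and close lightly at 20 N.

Request:
drive_tool:
  deltas: [-0.08,0,0.3,0,-0.08,0,0.35,0,-0.08,0,0.35,0,-0.08,0,0.35,0,-0.08,0,0.35,0,-0.08,0,0.35,0,-0.08,0,0.35,0,-0.08,0,0.35,0]
  hand: 4.2
  squeeze: 20

```text
t: 18.8
tcp_pos: [0.5269, 0.0703, 0.0558]
tool_rot: [0.97, 0.244, 0.009, 0.003]
force: [-0.3, -1.0, 6.0]
finger_gap: 0.526
```

```bash
python3 - <<'E'
from h import *
from station import manip
r=manip.snapshot('wrist');crop(r,170,180,470,400,'pics/u_wrist.png',2.6);p=pix2w(r,170+383/2.6,180+343/2.6,.095);print(toloc(p))
z=manip.sense()['tcp_pos'][2]
plan(manip,[(*loc(-40,67),z,28.2),(*loc(-40,-60),z,28.2),(*loc(0,-60),z,28.2)])
E
```

```text
[-20.80849432  66.27120285]
t 18.85 tcp [0.5269 0.0703 0.0558] loc [-20.9  67.1] psi 28.28 F [ 0.1 -0.2  6. ] gap 0.525 zaxis [ 0.02  -0.002 -1.   ]
(np.float64(0.5100869606711738), np.float64(0.06114530069359233), np.float64(0.05575243385872355)) -> [-1.91  0.01 -0.03] turn 0.1
(np.float64(0.5701009078095436), np.float64(-0.05078023771866169), np.float64(0.05575243385872355)) -> [-1.93 12.71  0.11] turn 0.1
(np.float64(0.6053530458921432), np.float64(-0.031878207123899535), np.float64(0.05575243385872355)) -> [ 2.07 12.71  0.17] turn 0.1
```

View pics/u_wrist.png

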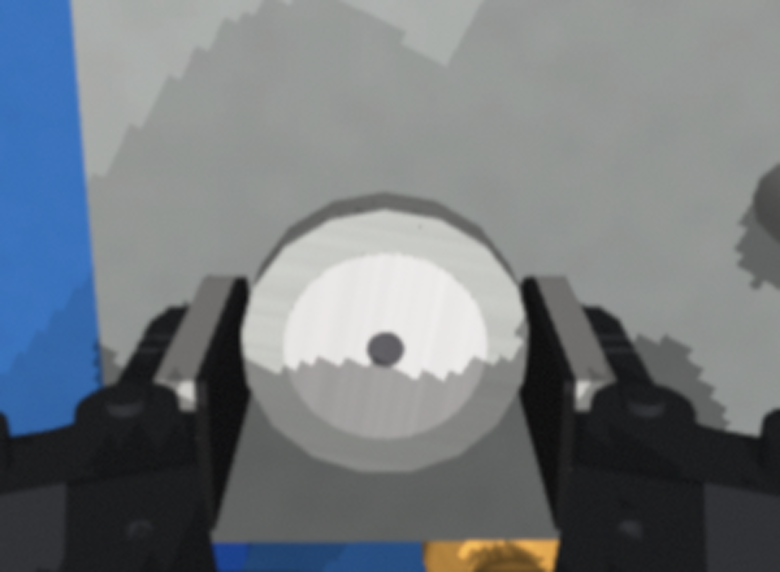

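Gripped with light downward contact (6 N), so it is resting on the plate. First I slide sideways to local x = −40 mm, clear of the post.

Request:
drive_tool:
  deltas: [-0.5,0,0.03,0,-1.0,0,0.03,0,-1.5,0,0.02,0,-1.9,0,0.02,0,-1.9,0,0.02,0]

```text
t: 19.35
tcp_pos: [0.5104, 0.0608, 0.0558]
tool_rot: [0.97, 0.244, 0.01, 0.004]
force: [1.2, 0.4, 6.5]
finger_gap: 0.528
```

```bash
python3 - <<'E'
from h import *
from station import manip
r=manip.snapshot('wrist');crop(r,170,180,470,400,'pics/v_wrist.png',2.6)
z=manip.sense()['tcp_pos'][2]
plan(manip,[(*loc(-40,0),z,28.2),(*loc(-40,-60),z,28.2),(*loc(0,-60),z,28.2)])
E
```

```text
t 19.4 tcp [0.5104 0.0609 0.0558] loc [-39.9  66.6] psi 28.27 F [ 1.4 -0.2  6.3] gap 0.528 zaxis [ 0.021 -0.002 -1.   ]
(np.float64(0.5417478619174003), np.float64(0.0020979694052378414), np.float64(0.05576065230424097)) -> [-0.02  6.66  0.08] turn 0.1
(np.float64(0.5701009078095436), np.float64(-0.05078023771866169), np.float64(0.05576065230424097)) -> [-0.02 12.66  0.15] turn 0.1
(np.float64(0.6053530458921432), np.float64(-0.031878207123899535), np.float64(0.05576065230424097)) -> [ 3.97 12.67  0.22] turn 0.1
```

View pics/v_wrist.png

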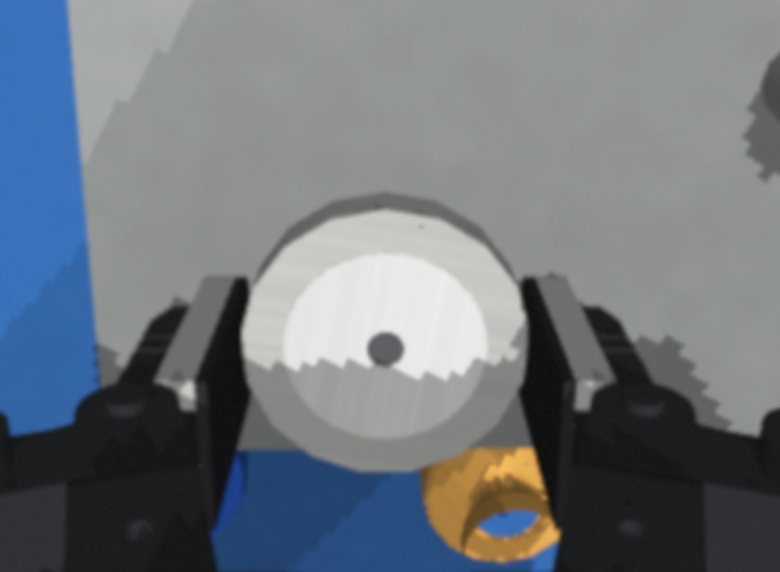

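Request:
drive_tool:
  deltas: [0,0.8,0.03,0,0,1.9,0.04,0,0,3.0,0.05,0,0,4.1,0.07,0,0,5.2,0.08,0,0,6.3,0.09,0,0,6.6,0.1,0]

```text
t: 20.1
tcp_pos: [0.5399, 0.0029, 0.0557]
tool_rot: [0.97, 0.244, 0.008, 0.002]
force: [-2.1, 5.5, 9.1]
finger_gap: 0.524
```

```bash
python3 - <<'E'
from h import *
from station import manip
r=manip.snapshot('wrist');crop(r,170,180,470,400,'pics/w_wrist.png',2.6)
z=manip.sense()['tcp_pos'][2]
plan(manip,[(*loc(-40,-60),z,28.2),(*loc(0,-60),z,28.2)])
E
```

```text
t 20.15 tcp [0.54   0.0027 0.0558] loc [-41.2   1.4] psi 28.2 F [-1.8  1.9  8.2] gap 0.524 zaxis [ 0.018 -0.001 -1.   ]
(np.float64(0.5701009078095436), np.float64(-0.05078023771866169), np.float64(0.0557500555634686)) -> [0.12 6.14 0.06] turn 0.0
(np.float64(0.6053530458921432), np.float64(-0.031878207123899535), np.float64(0.0557500555634686)) -> [4.12 6.13 0.12] turn 0.0
```

View pics/w_wrist.png

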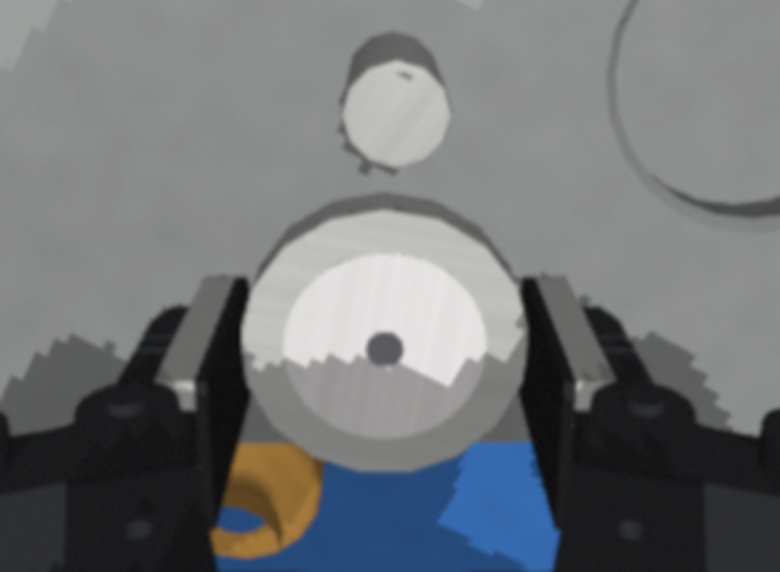

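The disc is passing the post at (395,110) with clearance and is still on the plate at ~8 N. I continue along local −y.

Request:
drive_tool:
  deltas: [0.05,0.8,0.01,0,0.1,1.9,0.02,0,0.1,3.0,0.03,0,0.1,4.1,0.04,0,0.1,5.2,0.05,0,0.1,6.0,0.06,0,0.1,6.1,0.06,0,0.1,6.1,0.06,0]

```text
t: 20.95
tcp_pos: [0.5683, -0.0505, 0.0558]
tool_rot: [0.97, 0.244, 0.007, 0.002]
force: [-0.9, 1.2, 4.9]
finger_gap: 0.522
```

```bash
python3 - <<'E'
from h import *
from station import manip
r=manip.snapshot('wrist');crop(r,170,130,470,400,'pics/x_wrist.png',2.2);np.savez('x_wrist.npz',**r)
z=manip.sense()['tcp_pos'][2]
plan(manip,[(*loc(0,-60),z,28.2)])
E
```

```text
t 21.0 tcp [ 0.5683 -0.0505  0.0558] loc [-41.5 -58.9] psi 28.2 F [0.1 0.8 5.1] gap 0.527 zaxis [ 0.015 -0.    -1.   ]
(np.float64(0.6053530458921432), np.float64(-0.031878207123899535), np.float64(0.05578508496922997)) -> [4.15 0.11 0.06] turn 0.0
```

View pics/x_wrist.png

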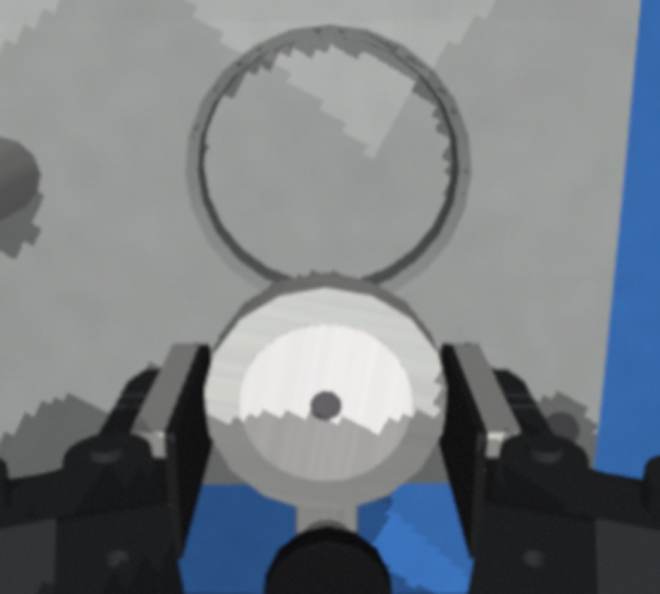

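```bash
python3 - <<'E'
from h import *
r=dict(np.load('x_wrist.npz'))
g=lambda x,y,z:pix2w(r,(x+.5)/2.2-.5+170,(y+.5)/2.2-.5+130,z)
l,rr,t=[g(x,y,.085) for x,y in [(187,165),(470,165),(328,25)]]
print('mouth diam',np.linalg.norm(l-rr),'mid',toloc((l+rr)/2),'top',toloc(t),'-> centre x',toloc(t)[0]-26.5)
d=g(326,405,.095);print('disc',toloc(d))
E
```

```text
mouth diam 0.052516553104080516 mid [  1.64042292 -60.78441686] top [ 26.68109646 -60.64208504] -> centre x 0.1810964649047584
disc [-42.12855963 -60.20243348]
```

Request:
drive_tool:
  deltas: [0.6,0.02,0.01,0,1.4,0.03,0.02,0,2.2,0.05,0.03,0,3.0,0.06,0.04,0,3.7,0.07,0.05,0,4.2,0.07,0.06,0,4.2,0.07,0.06,0,4.2,0.07,0.06,0]

```text
t: 21.8
tcp_pos: [0.605, -0.0309, 0.0553]
tool_rot: [0.97, 0.244, 0.007, 0.002]
force: [-0.4, 0.4, 1.1]
finger_gap: 0.525
```

```bash
python3 - <<'E'
from h import *
from station import manip
r=manip.snapshot('wrist');crop(r,170,130,470,400,'pics/y_wrist.png',2.2);np.savez('y_wrist.npz',**r)
w=manip.snapshot('side');crop(w,235,165,375,285,'pics/y_side.png',5)
z=manip.sense()['tcp_pos'][2]
plan(manip,[(*loc(0,-60),z,28.2)])
E
```

```text
t 21.9 tcp [ 0.605  -0.031   0.0553] loc [  0.1 -59. ] psi 28.19 F [-0.4  1.7  0.6] gap 0.524 zaxis [ 0.014  0.    -1.   ]
(np.float64(0.6053530458921432), np.float64(-0.031878207123899535), np.float64(0.055284457016282866)) -> [-0.01  0.1   0.  ] turn -0.0
```

View pics/y_wrist.png

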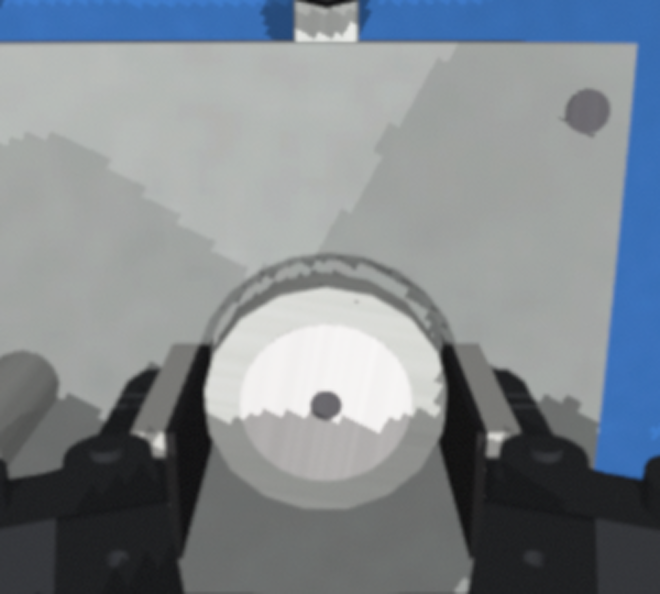

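View pics/y_side.png

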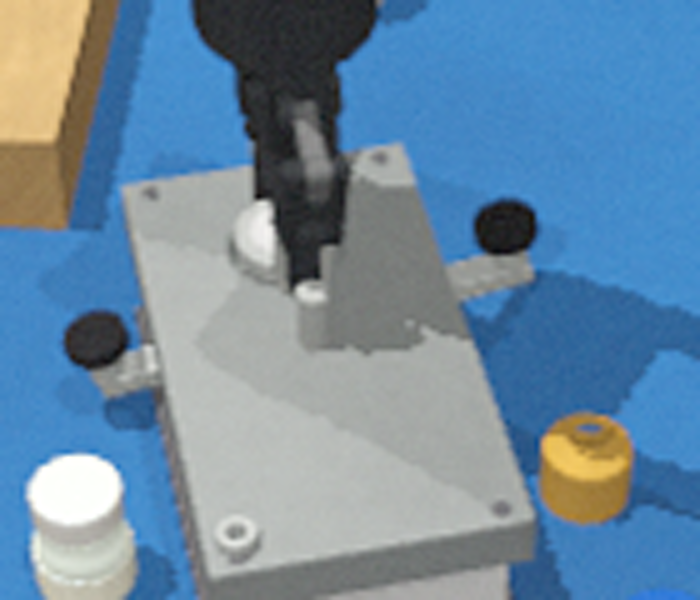

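```bash
python3 - <<'E'
from h import *
r=dict(np.load('y_wrist.npz'))
g=lambda x,y,z:pix2w(r,(x+.5)/2.2-.5+170,(y+.5)/2.2-.5+130,z)
t=toloc(g(328,254,.085));print('rim top',t,'centre x',t[0]-26.5)
for p in [(212,322),(447,322),(240,290),(418,290)]: print(toloc(g(*p,.085)))
print('disc',toloc(g(326,405,.095)))
print('disc edges',[toloc(g(x,y,.095)) for x,y in [(326,287),(205,400),(445,400)]])
E
```

```text
rim top [ 26.27185668 -60.76085949] centre x -0.22814331786988262
[ 12.55425151 -38.16363168]
[ 12.43515565 -84.00807733]
[ 19.10305829 -43.81278695]
[ 19.02416608 -78.12995751]
disc [ -0.23980443 -60.31039083]
disc edges [array([ 22.94037076, -60.31197174]), array([  0.83465204, -37.7395444 ]), array([  0.68813951, -82.55408802])]
```

The disc is aligned to within 0.1 mm in x and 0.8 mm in y. I nudge it 0.8 mm along tool y and open to let it drop.

Request:
drive_tool:
  deltas: [0,0.08,0,0,0,0.08,0,0,0,0.08,0,0]

```text
t: 22.2
tcp_pos: [0.6052, -0.0316, 0.0552]
tool_rot: [0.97, 0.243, 0.007, 0.001]
force: [-0.3, 0.9, 1.4]
finger_gap: 0.523
```

Request:
drive_tool:
  deltas: [0,0,0,0,0,0,0,0,0,0,0,0,0,0,0,0,0,0,0,0]
  hand: 5.6

```text
t: 22.7
tcp_pos: [0.6053, -0.0317, 0.0552]
tool_rot: [0.97, 0.243, 0.007, 0.002]
force: [-0.3, 0.3, 1.0]
finger_gap: 0.653
```

```bash
python3 - <<'E'
from h import *
from station import manip
r=manip.snapshot('wrist');crop(r,170,130,470,400,'pics/z_wrist.png',2.2)
plan(manip,[])
g=lambda x,y:depthw(r,(x+.5)/2.2-.5+170,(y+.5)/2.2-.5+130).round(4)
print([g(*p) for p in [(326,350),(280,400),(370,400),(326,440)]])
E
```

```text
t 22.75 tcp [ 0.6053 -0.0317  0.0552] loc [  0.  -59.8] psi 28.18 F [ 0.5 -0.5 -0.3] gap 0.651 zaxis [ 0.014  0.    -1.   ]
[array([ 0.612 , -0.0297,  0.0858]), array([ 0.5983, -0.0266,  0.086 ]), array([ 0.6069, -0.0423,  0.0864]), array([ 0.5948, -0.0389,  0.086 ])]
```

View pics/z_wrist.png

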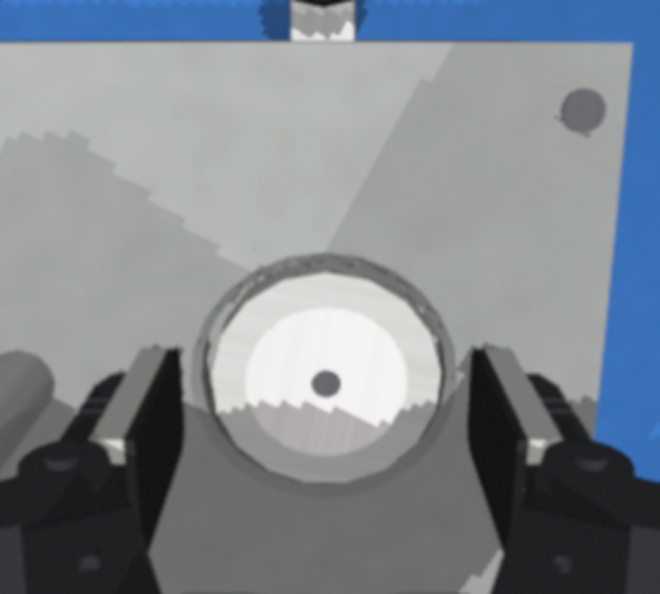

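The disc dropped in and reads level at z≈0.086 all round. I retreat and check.

Request:
drive_tool:
  deltas: [0,0,-1,0,0,0,-3,0,0,0,-7,0,0,0,-11,0,0,0,-15,0,-4,0,-16,0,-9,0,-16,0,-14,2,-16,0,-19,5,-16,0,-19,8,-16,0,-19,8,-16,0]

```text
t: 23.85
tcp_pos: [0.4746, -0.1972, 0.2149]
tool_rot: [0.97, 0.241, 0.008, 0.004]
force: [0.6, -0.6, -0.0]
finger_gap: 0.658
```

```bash
python3 - <<'E'
from h import *
from station import manip
w=manip.snapshot('side');cv2.imwrite('pics/zz_side.png',w['frame'][:,:,::-1]);crop(w,235,165,375,285,'pics/zz_sidec.png',5)
t=manip.snapshot('top');cv2.imwrite('pics/zz_top.png',t['frame'][:,:,::-1])
for u,v in [(292,212),(289,211),(296,212),(292,209),(292,216),(310,205),(285,225)]: print((u,v),depthw(w,u,v).round(4))
for u,v in [(347,402),(341,398),(353,402)]: print('tray',depthw(w,u,v).round(4))
for u,v in [(343,195),(338,195),(348,195),(343,190),(343,200)]: print('top',depthw(t,u,v).round(4))
plan(manip,[])
E
```

```text
(292, 212) [ 0.6067 -0.0349  0.0851]
(289, 211) [ 0.6143 -0.0369  0.0844]
(296, 212) [ 0.5983 -0.0375  0.0848]
(292, 209) [ 0.6099 -0.0452  0.084 ]
(292, 216) [ 0.6029 -0.0224  0.0855]
(310, 205) [ 0.5749 -0.0687  0.0838]
(285, 225) [0.6095 0.0074 0.0848]
tray [0.4004 0.3252 0.0141]
tray [0.412  0.3213 0.0153]
tray [0.3903 0.323  0.0153]
top [ 0.6044 -0.0323  0.0839]
top [ 0.6042 -0.0227  0.0846]
top [ 0.6043 -0.0417  0.0851]
top [ 0.6138 -0.0322  0.0851]
top [ 0.5949 -0.0323  0.0835]
t 23.95 tcp [ 0.4734 -0.1928  0.214 ] loc [-192.3 -139.4] psi 28.06 F [-0.2  0.5  0.3] gap 0.656 zaxis [ 0.015  0.    -1.   ]
```

View pics/zz_side.png

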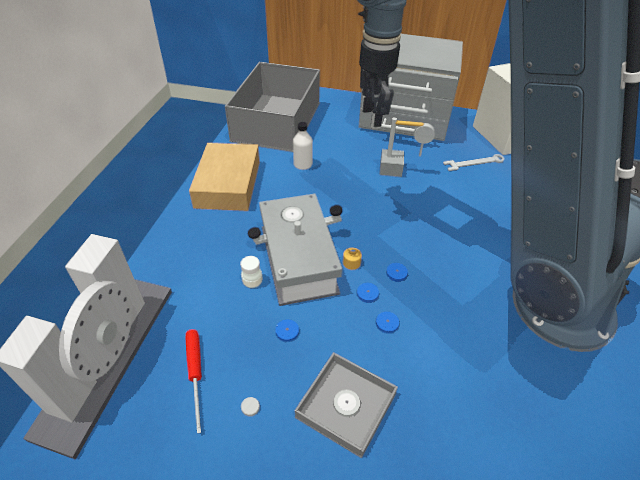

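View pics/zz_sidec.png

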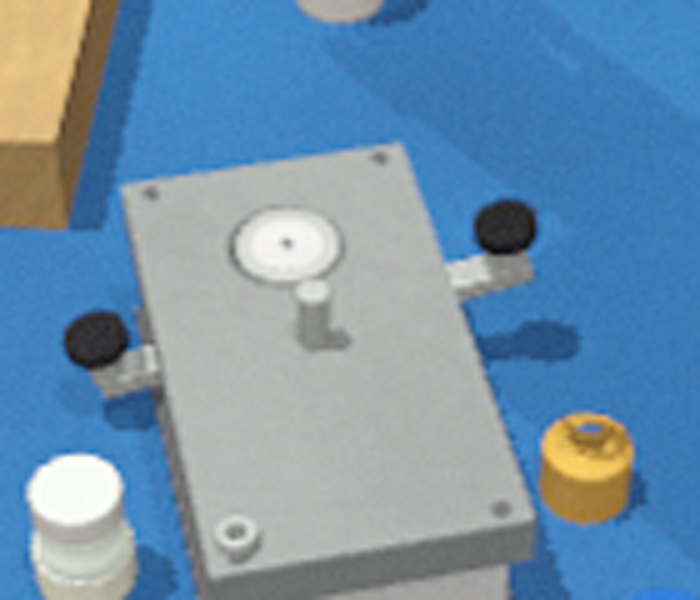

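View pics/zz_top.png

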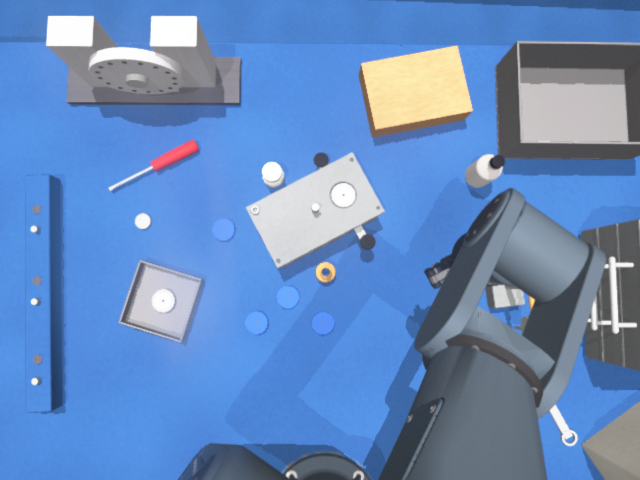

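The new disc sits flush in the pocket at (343,195), the old disc is flat in the tray at (163,300), and the bystanders are where they were. The arm is clear of everything, so I hand in.

```bash
python3 -c "
from station import manip
print(manip.sign_off())"
```

```text
the job is handed in; nothing more can be done
None
```

The job is done and handed in at about 24 s of the 67 s allowed:
1. I pressed the near pad to its stop (about 25 N), which raised the rod and lifted the tested disc.
2. I gripped that disc and set it on the tray floor before opening the jaws.
3. I pressed the far pad to its stop (about 10 N), which lowered the rod.
4. I slid the waiting disc round the post on the near side. It stayed in light contact with the plate until I released it over the pocket, where it dropped in.

**Last checks:**
- **New disc:** its top reads z 0.084–0.0855 against the plate's 0.084–0.085, so it sits flush and level. The near pad is up and the far pad is down.
- **Old disc:** it lies flat mid-tray, with its top at 0.014–0.015.
- **Bystanders:** they look unmoved, and the arm is clear of everything.

**Disagreement:** the real fingertips sit about 27 mm behind the reported TCP when shut, and about 36 mm behind at 70 mm open. I found this from the contact force and the images, and set my heights by it.

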